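# Load paraffin blocks into the two-tube magazine

## Robot

A 6-joint arm with a two-finger parallel gripper is mounted at the origin on the work surface. World frame = base frame: x ahead of the robot, y to its left, z up, the work surface at z = 0. Lengths are in m, angles in rad, forces in N, time in s.
With the tool pointing down it reaches from about 0.25 to 0.775 m from the base axis. Payload 4 kg.
Tool frame: the origin (TCP) lies midway between the tips of the shut fingers; the grasp point (between the pads) lies 19 mm behind it (manip.hold_point_z is the distance from the TCP to the grasp point, in m); z points along the fingers, y is the line along which they close (so a half turn about z gives the same grasp; the last joint's range is limited). The gripper opens to 85 mm and grips with 20 to 120 N. Pads are 22 mm wide; open, the fingers measure 114 mm over their backs; the gripper's body (76 mm by 85 mm) begins 54 mm behind the grasp point. The pads swing forward as they close: fully open they stand 13 mm farther back than shut.
Start: joints at [-1.389, 0.087, 1.371, -0, 1.684, -0.103], TCP at [0.155, -0.528, 0.231] pointing down, gripper open.
Joint ranges: [-3.1, 3.1], [-0.76, 2.03], [0.27, 2.55], [-1.08, 4.22], [0.17, 2.65], [-2.57, 2.57]. Speed limits (rad/s): [2.79, 2.79, 3.14, 3.14, 3.14, 3.14].

## Interface

Orientations are given as a unit quaternion [w, x, y, z].
In Python, from rig import manip, cams gives the robot as it stands.
- The arm moves only by the tool play_rows, never from a script. Its argument "moves" is a list that holds one entry, the list of rows, each a list of 5 numbers: the opening, from 0 (shut) to 1 (fully open), then the shift along the world's x, y, z in mm, then the turn about the world's z in degrees. A call has exactly 5 rows; each row shifts and turns the commanded pose from where the row before left it; what a row does not reach is not made up. A row lasts 1/8 s, in which the tool goes at most 62.5 mm and 10.7 degrees, less where a joint would pass 70% of its speed; a pose out of reach is approached as far as the arm can. A call is refused whole if a number of a shift passes 62.5 or a number of a turn 10.7, either way. A call with a gripper value outside its range is refused whole. The fingers move at their own pace and stop on an object; "grip_force" is the grip in N (left out, the last holds). Time passes only in rows, so rows that do not move let the fingers close, or fill a call up. It gives the time, the measured TCP pose, the force, the opening and the grip force at its end, in the units of the state.
- manip.get_obs(): the state, without advancing time (a new reading comes with each control period).
- cams.camera(name): name is "scene" or "top" or "wrist"; returns the picture (480x640x3 uint8, blue, green, red); there is no depth.
- cams.calibration(name): a dict with "camera_matrix" (3x3 intrinsics, pixels), "R" (3x3) and "t" (3): a world point X has camera coordinates R X + t; the wrist camera has in their place "hand_eye" (4x4, takes a point from camera to tool coordinates, whose origin is the TCP and whose axes are the flange's). Camera axes: x right, y down, z forward; pixel columns grow to the right and rows downward; lengths in m; the calibration is good to about 2 mm. The wrist camera is an equidistant fisheye: a pixel r from the principal point sees the ray r / f radians off the axis. A picture is of the moment at which its call begins: read the wrist's pose just before it. calibration takes no time and is no camera call.
- manip.close_job(): hands the job in; it is judged then, once.
The state is a dict: "time": time; "joints": joint angles; "qvel": joint speeds; "effort": joint torques, N m; "tcp_pos": TCP position; "orientation": TCP orientation; "ft_force": force on the tool from outside, world axes, zero at the start; "moment": the same for the moment, N m; "finger_gap": opening from 0.0 (shut) to 1.0 (fully open); "gripper_force": force on a finger pad.
Only numpy, scipy, OpenCV 4.12 (cv2) and the standard library are available. Lean on these libraries where they do the work, as an engineer would, in place of code of your own. Each camera call takes 0.05 s, during which the arm holds its last target. There are 200 camera calls.

## Task

Get the block magazine ready for its run: first slide the stop plate fully shut across the feet of its two sloping rail tubes. Then slide every loose paraffin block, wax up and sloped label end uphill, all the way into the tube whose fixed sample block has the same wax shape (rectangular or round), and when all are in, press the start button fully down and let go. Leave the other things on the bench where they are.

Things in the scene. Friction and masses are not known exactly. Their poses are not given: they have to be found in the camera images.
- magazine: Block magazine, fixed: white base plate 340 x 140 x 6 carrying two parallel straight rail tubes, 62 apart, sloping down at 22 degrees. x is level, downhill; y across the tubes. Tube floors are polished: a released block slides down by its own weight until it meets the stop or the block before. Origin: on the table, 20 mm downhill of the plate's middle, midway between the tubes.
- near_mouth (a point): Floor centre at the mouth (where the straight walls begin) of the tube at the magazine's +y, nearer the robot. Tubes: 31 wide inside, walls 22 above the floor, clear lips on top leave 19 height and a 15 slot. Walls flare out for 14 mm uphill of the mouth, to about 38 apart; an open floor tongue, 22 wide, 55 long, runs uphill from the mouth, free air both sides.
- near_foot (a point): Centre of the floor of that tube at its foot, where the face of the shut stop plate stands. Mouth to foot is the downhill direction along the floor, 178 long.
- far_mouth (a point): The same for the other tube, at -y of the magazine, farther from the robot: floor centre at the mouth.
- far_foot (a point): Floor centre at the foot of the far tube.
- stop (a joint): Sliding stop plate (88 wide) across the feet of both tubes, in m along the magazine's +y: 0 is fully shut (closes off both tubes), 0.085 fully open, pulled out toward the robot's side. Stays where it is left; about 1.5 N to move.
- stop_knob (a point): Centre of the top of the stop's upright square knob, 14 x 14, 36 tall, black, standing just downhill of the plate; its upper 25 are free on all sides. It moves with the stop.
- sample_rect: Sample block with RECTANGULAR wax, the same cassette shape as the loose blocks, fixed to the magazine's base plate in line with one of the tubes, uphill of its mouth: it marks that tube as the one for rectangular wax and shows the facing (label end uphill). Origin: centre of its underside, x toward its square end (downhill).
- sample_round: Sample block with ROUND wax, fixed in line with the other tube: marks the tube for round wax. Frame as sample_rect.
- rect1: Loose paraffin block: grey plastic cassette 40 long (x), 28 wide (y), with a rectangular slab (26 x 25 x 6) of ivory wax on top; 16 tall in all, about 25 g. Cassette 10 tall from x = -8 to the square end at x = +20; from x = -8 to -20 its top slopes down to a 3.5 thick edge: the label end (-x). Wax centred at x = +6.5. Origin: centre of the underside, z up (wax). May be absent.
- rect2: Loose paraffin block: grey plastic cassette 40 long (x), 28 wide (y), with a rectangular slab (26 x 25 x 6) of ivory wax on top; 16 tall in all, about 25 g. Cassette 10 tall from x = -8 to the square end at x = +20; from x = -8 to -20 its top slopes down to a 3.5 thick edge: the label end (-x). Wax centred at x = +6.5. Origin: centre of the underside, z up (wax). May be absent.
- rect3: Loose paraffin block: grey plastic cassette 40 long (x), 28 wide (y), with a rectangular slab (26 x 25 x 6) of ivory wax on top; 16 tall in all, about 25 g. Cassette 10 tall from x = -8 to the square end at x = +20; from x = -8 to -20 its top slopes down to a 3.5 thick edge: the label end (-x). Wax centred at x = +6.5. Origin: centre of the underside, z up (wax). May be absent.
- rect4: Loose paraffin block: grey plastic cassette 40 long (x), 28 wide (y), with a rectangular slab (26 x 25 x 6) of ivory wax on top; 16 tall in all, about 25 g. Cassette 10 tall from x = -8 to the square end at x = +20; from x = -8 to -20 its top slopes down to a 3.5 thick edge: the label end (-x). Wax centred at x = +6.5. Origin: centre of the underside, z up (wax). May be absent.
- round1: Loose paraffin block: grey plastic cassette 40 long (x), 28 wide (y), with a round puck (diameter 20, 6 thick) of ivory wax on top; 16 tall in all, about 25 g. Cassette 10 tall from x = -8 to the square end at x = +20; from x = -8 to -20 its top slopes down to a 3.5 thick edge: the label end (-x). Wax centred at x = +6.5. Origin: centre of the underside, z up (wax). May be absent.
- round2: Loose paraffin block: grey plastic cassette 40 long (x), 28 wide (y), with a round puck (diameter 20, 6 thick) of ivory wax on top; 16 tall in all, about 25 g. Cassette 10 tall from x = -8 to the square end at x = +20; from x = -8 to -20 its top slopes down to a 3.5 thick edge: the label end (-x). Wax centred at x = +6.5. Origin: centre of the underside, z up (wax). May be absent.
- round3: Loose paraffin block: grey plastic cassette 40 long (x), 28 wide (y), with a round puck (diameter 20, 6 thick) of ivory wax on top; 16 tall in all, about 25 g. Cassette 10 tall from x = -8 to the square end at x = +20; from x = -8 to -20 its top slopes down to a 3.5 thick edge: the label end (-x). Wax centred at x = +6.5. Origin: centre of the underside, z up (wax). May be absent.
- round4: Loose paraffin block: grey plastic cassette 40 long (x), 28 wide (y), with a round puck (diameter 20, 6 thick) of ivory wax on top; 16 tall in all, about 25 g. Cassette 10 tall from x = -8 to the square end at x = +20; from x = -8 to -20 its top slopes down to a 3.5 thick edge: the label end (-x). Wax centred at x = +6.5. Origin: centre of the underside, z up (wax). May be absent.
- start (a joint): Start button's travel in m: 0 up, 0.006 fully pressed, about 5 N; springs back.
- start_top (a point): Centre of the top of the start button, a grey cap of 28 diameter on a small fixed white housing; pressed straight down.
- fixative_jar: Bystander: lidded jar, diameter 52, 75 tall. Origin under its centre.
- alcohol_bottle: Bystander: bottle, diameter 60, 150 tall. Origin under its centre.
- slide_tray: Bystander: white slotted tray 80 x 110 x 30. Origin under its centre.
- beaker: Bystander: glass beaker, diameter 60, 60 tall. Origin under its centre.
- steel_mould: Bystander: empty open steel mould 50 x 36 x 14, lying among the blocks. Origin under its centre.
Mind the look-alikes: they are no part of the job. What is shaped like the rect2 but blue or orange is not meant.

How it is judged:
By the outcome, as a careful person would: the job done as asked, in the order asked, and still so for the second after the job is handed in, with the robot touching nothing.
Of rect1, rect2, rect3, rect4, round1, round2, round3, round4 only 6 to 8 are there at a start; the rules pass over those that are not, and their reading is None.
At some moment in a run one of rect1, rect2, rect3, rect4, round1, round2, round3, round4 may be knocked a few centimetres aside while the robot is not near it.
Once in a run the grip may slacken for a moment while it holds something.
It also fails if it takes over 210 s, if anything falls off the work surface, if the arm or the gripper's body presses on something with over 40 N, if the wrist force passes 120 N, or if a joint passes its speed limit or range.

## Working session

There is one attempt and no reset: what is moved stays moved. The work goes in short steps, Python scripts to look and compute and a tool call to move; the robot and the scene stay as the last step left them, time stands still between calls to the robot, and variables do not carry over. Pictures are saved under pics/ and viewed, at most 14 in all, crops included, and the job is handed in when it is done.

Besides the shell and the picture viewer there is one more tool, called after ">>>" as name(argument=value, ...), one argument or row to a line, values as JSON. play_rows: Moves the arm, as the interface text tells. Its arguments: {"type":"object","properties":{"moves":{"type":"array"},"grip_force":{"type":"number"}},"required":["moves"]}

```bash
ls; mkdir -p pics; python3 - <<'E'
from rig import manip, cams
import cv2, numpy as np
for n in ("scene","top"):
    cv2.imwrite(f"pics/{n}0.png", cams.camera(n))
    c=cams.calibration(n); print(n,{k:np.round(v,4).tolist() for k,v in c.items()})
c=cams.calibration("wrist"); print({k:np.round(v,4).tolist() for k,v in c.items()})
print(manip.get_obs(), manip.hold_point_z)
E
```

```text
pics
scene {'camera_matrix': [[450.4088, 0.0, 311.668], [0.0, 450.4088, 241.1144], [0.0, 0.0, 1.0]], 'R': [[-0.7243, 0.6895, 0.0053], [0.5206, 0.5519, -0.6514], [-0.4521, -0.4691, -0.7587]], 't': [0.4347, -0.2053, 1.3854]}
top {'camera_matrix': [[524.2751, 0.0, 323.0512], [0.0, 524.2751, 246.6822], [0.0, 0.0, 1.0]], 'R': [[0.0253, -0.9997, 0.0019], [-0.9914, -0.0253, -0.1287], [0.1287, 0.0014, -0.9917]], 't': [-0.0722, 0.5754, 1.0233]}
{'camera_matrix': [[371.6483, 0.0, 316.1926], [0.0, 371.6483, 239.8306], [0.0, 0.0, 1.0]], 'hand_eye': [[0.0012, -0.9567, -0.2911, 0.0722], [1.0, 0.0011, 0.0004, -0.0007], [-0.0, -0.2911, 0.9567, -0.1427], [0.0, 0.0, 0.0, 1.0]]}
{'time': 0.1, 'joints': array([-1.38909309e+00,  8.79125970e-02,  1.37212910e+00,  1.88612054e-05,
        1.68362061e+00, -1.03074374e-01]), 'qvel': array([-1.41192173e-03, -9.74488933e-04, -4.85638096e-03, -5.88554478e-06,
       -8.56926586e-04, -1.72623915e-03]), 'effort': array([ 3.80221376e-03, -3.53012609e+01, -3.14218676e+01,  8.34082311e-05,
        7.91477447e-03,  2.10048299e-06]), 'tcp_pos': array([ 0.15445075, -0.52738984,  0.23022579]), 'orientation': array([-1.03439662e-03,  9.89879151e-01,  1.41909111e-01, -3.13086934e-05]), 'ft_force': array([ 0.22322623, -0.47056252,  0.14222051]), 'moment': array([-0.00818945, -0.03333124,  0.02152913]), 'gripper_force': 0.0, 'finger_gap': 1.0006226127476248} 0.0187
```

View pics/top0.png

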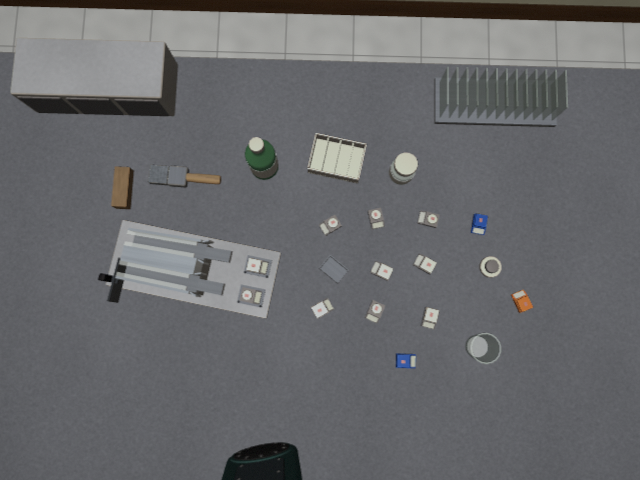

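View pics/scene0.png

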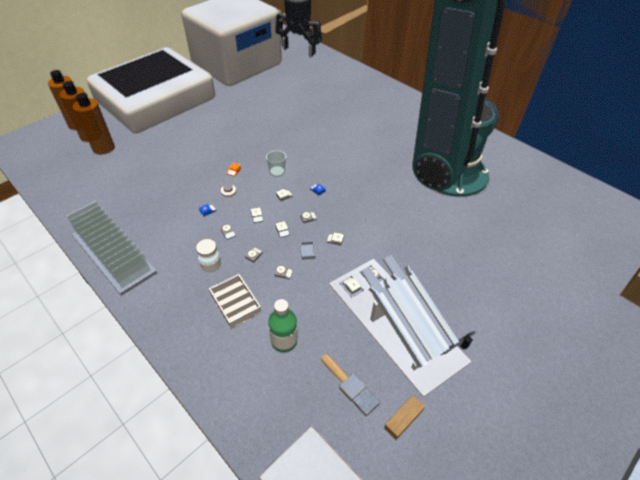

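```bash
python3 - <<'E'
import cv2
a=cv2.imread("pics/top0.png")
cv2.imwrite("pics/c1.png",cv2.resize(a[200:375,305:540],None,fx=3.4,fy=3.4,interpolation=cv2.INTER_CUBIC))
cv2.imwrite("pics/c2.png",cv2.resize(a[215:325,95:290],None,fx=4,fy=4,interpolation=cv2.INTER_CUBIC))
E
```

```text
(no output)
```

View pics/c1.png

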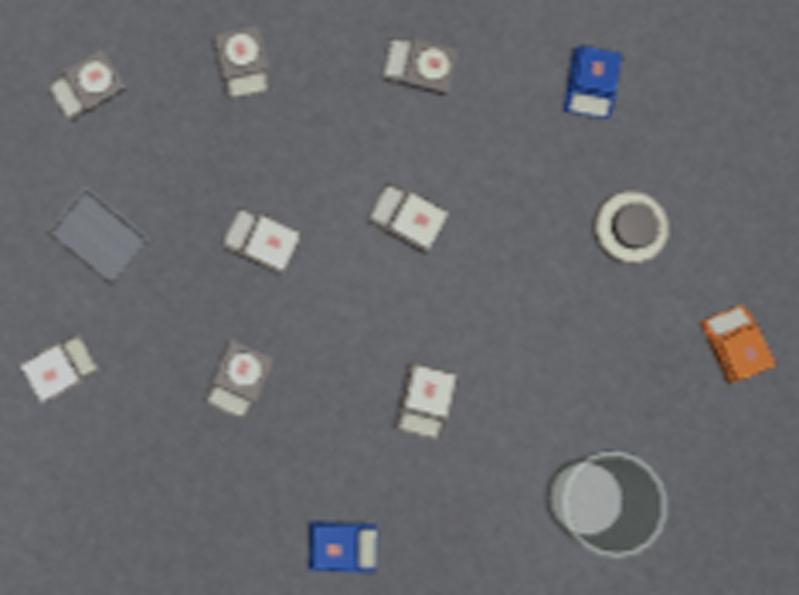

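View pics/c2.png

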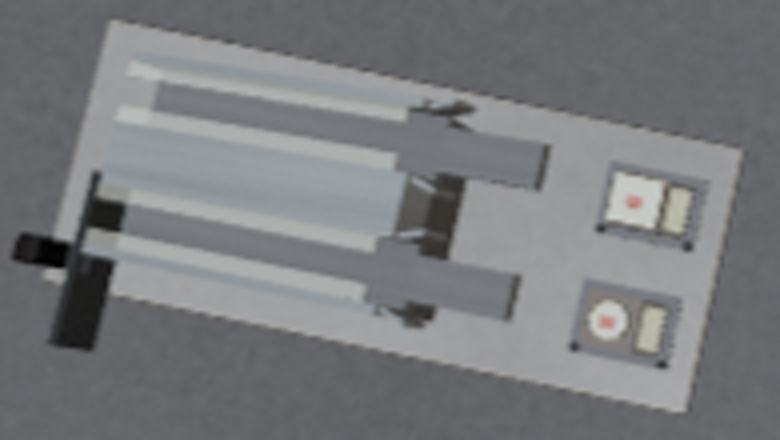

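```bash
cat > h.py <<'E'
import numpy as np, cv2
from rig import manip, cams
from scipy.spatial.transform import Rotation as Rn
C={n:cams.calibration(n) for n in("scene","top","wrist")}
def ray(n,px,o=None):
    c=C[n];K=np.array(c["camera_matrix"])
    d=np.array([(px[0]-K[0,2])/K[0,0],(px[1]-K[1,2])/K[1,1],1.])
    if n!="wrist":
        R=np.array(c["R"]);return -R.T@np.array(c["t"]),R.T@d
    r=np.hypot(d[0],d[1]);d=np.array([d[0]/r*np.sin(r),d[1]/r*np.sin(r),np.cos(r)])
    q=o["orientation"];T=Rn.from_quat([q[1],q[2],q[3],q[0]]).as_matrix();H=np.array(c["hand_eye"])
    return o["tcp_pos"]+T@H[:3,3],T@H[:3,:3]@d
def atz(n,px,z,o=None):
    p,d=ray(n,px,o);return p+d*(z-p[2])/d[2]
def proj(n,X,o=None):
    c=C[n];K=np.array(c["camera_matrix"])
    if n!="wrist":
        x=np.array(c["R"])@X+c["t"];return (K@x/x[2])[:2]
    q=o["orientation"];T=Rn.from_quat([q[1],q[2],q[3],q[0]]).as_matrix();H=np.array(c["hand_eye"])
    x=H[:3,:3].T@(T.T@(X-o["tcp_pos"])-H[:3,3]);r=np.arctan2(np.hypot(x[0],x[1]),x[2]);u=x[:2]/np.hypot(x[0],x[1])*r
    return u*K[0,0]+K[:2,2]
def tri(a,b):
    (p,d),(q,e)=a,b;d=d/np.linalg.norm(d);e=e/np.linalg.norm(e)
    s=np.linalg.lstsq(np.c_[d,-e],q-p,rcond=None)[0];u,v=p+s[0]*d,q+s[1]*e
    return (u+v)/2,np.linalg.norm(u-v)
def toola(o): # tool x azimuth, deg
    q=o["orientation"];T=Rn.from_quat([q[1],q[2],q[3],q[0]]).as_matrix();return np.degrees(np.arctan2(T[1,0],T[0,0]))
def st():
    o=manip.get_obs();print("t",round(o["time"],2),"tcp",np.round(o["tcp_pos"]*1e3,1),"a",round(toola(o),1),"F",np.round(o["ft_force"],1),"gap",round(o["finger_gap"]*85,1),"gf",round(o["gripper_force"],1),"j",np.round(np.degrees(o["joints"]),0));return o
E
python3 - <<'E'
from h import *
c1=lambda p:((p[0]+.5)/3.4-.5+305,(p[1]+.5)/3.4-.5+200)
c2=lambda p:((p[0]+.5)/4-.5+95,(p[1]+.5)/4-.5+215)
B=dict(A=((95,76),(66,98)),B=((241,49),(248,86)),C=((433,63),(397,59)),D=((243,369),(229,402)),E=((274,242),(240,230)),F=((421,220),(387,205)),G=((50,374),(81,356)),H=((430,391),(419,426)))
for k,(w,l) in B.items():
    W=atz("top",c1(w),.016);L=atz("top",c1(l),.007);d=(W-L)[:2];th=np.degrees(np.arctan2(d[1],d[0]))
    o=W[:2]-d/np.linalg.norm(d)*.0065
    print(k,np.round(o*1e3),"yaw",round(th),"len",round(np.linalg.norm(d)*1e3,1),"j1",round(np.degrees(np.arctan2(o[1],o[0]))),"r",round(np.hypot(*o),3))
for n,p in dict(c_ul=(112,20),c_ur=(742,150),c_lr=(688,410)).items(): print(n,np.round(atz("top",c2(p),.006)*1e3))
for n,p in dict(srect=(634,202),sround=(608,321)).items(): print(n,np.round(atz("top",c2(p),.022)*1e3))
print("btn",np.round(atz("top",c1((637,224)),.03)*1e3), "knob", np.round(atz("top",c2((28,248)),.045)*1e3))
for z in (.05,.08,.1,.12):print(z,[np.round(atz("top",c2(p),z)*1e3) for p in((544,167),(515,297))])
a=cv2.imread("pics/scene0.png")
cv2.imwrite("pics/c3.png",cv2.resize(a[245:400,325:490],None,fx=3.8,fy=3.8,interpolation=cv2.INTER_CUBIC))
E
```

```text
A [628. -71.] yaw -54 len 21.4 j1 -6 r 0.632
B [ 645. -167.] yaw 14 len 22.0 j1 -14 r 0.666
C [ 646. -276.] yaw -100 len 20.7 j1 -23 r 0.703
D [ 450. -166.] yaw -20 len 21.1 j1 -20 r 0.48
E [ 535. -180.] yaw -111 len 21.1 j1 -19 r 0.565
F [ 552. -269.] yaw -117 len 21.2 j1 -26 r 0.614
G [454. -59.] yaw 122 len 21.6 j1 -7 r 0.458
H [ 440. -279.] yaw -13 len 21.5 j1 -32 r 0.521
c_ul [628. 364.   6.]
c_ur [567.  31.   6.]
c_lr [433.  54.   6.]
srect [537.  84.  22.]
sround [477.  95.  22.]
btn [ 548. -401.   30.] knob [505. 382.  45.]
0.05 [array([551., 126.,  50.]), array([486., 137.,  50.])]
0.08 [array([548., 121.,  80.]), array([485., 132.,  80.])]
0.1 [array([546., 117., 100.]), array([484., 128., 100.])]
0.12 [array([544., 114., 120.]), array([483., 124., 120.])]
```

View pics/c3.png

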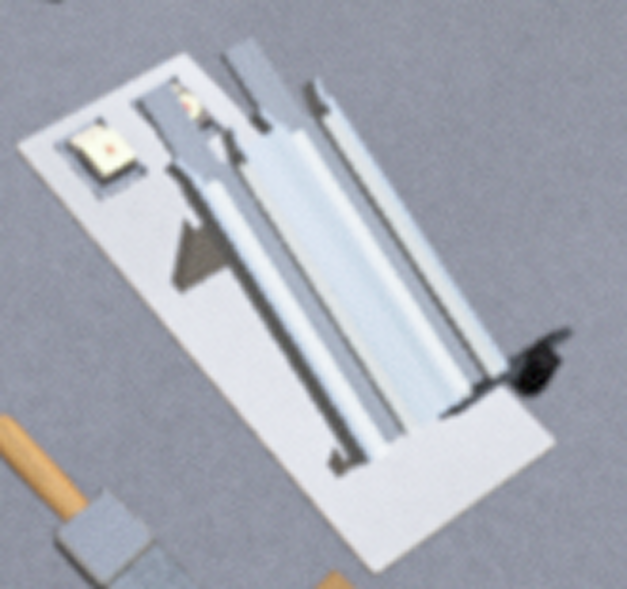

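```bash
python3 - <<'E'
from h import *
c2=lambda p:((p[0]+.5)/4-.5+95,(p[1]+.5)/4-.5+215)
c3=lambda p:((p[0]+.5)/3.8-.5+325,(p[1]+.5)/3.8-.5+245)
u=np.array([np.cos(np.radians(79.8)),np.sin(np.radians(79.8))]);v=np.array([-u[1],u[0]])
mid=(atz("top",c2((112,20)),.006)+atz("top",c2((688,410)),.006))/2;O=mid[:2]+u*.02
print("O",O)
for n,a,b in(("far_tongue",(544,167),(151,93)),("near_tongue",(515,297),(237,44)),("far railfoot outer",(130,68),(378,458)),("knob",(28,248),(540,362)),("srect",(634,202),(110,149)),("plate ul",(112,20),(377,572)),("plate ur",(742,150),(18,147))):
    X,e=tri(ray("top",c2(a)),ray("scene",c3(b)));d=X[:2]-O
    print(n,np.round(X*1e3,1),"err",round(e*1e3,1),"mag",np.round([d@u*1e3,d@v*1e3],1))
E
```

```text
O [0.53371684 0.2287398 ]
far_tongue [544.8 112.3 120.3] err 3.4 mag [-112.7  -31.5]
near_tongue [483.3 123.2 123.2] err 0.7 mag [-112.8   30.9]
far railfoot outer [596.6 332.1  54.4] err 4.9 mag [112.8 -43.6]
knob [503.7 363.1  84. ] err 5.1 mag [126.9  53.3]
srect [537.9  82.6  26.8] err 2.8 mag [-143.1  -30. ]
plate ul [627.3 363.    7.8] err 0.3 mag [148.7 -68.3]
plate ur [568.1  30.9   5.2] err 1.8 mag [-188.7  -68.9]
```

>>> play_rows(
  moves=[
    [[0.3, 23, 55, 3, 4.2], [0.3, 23, 55, 3, 4.2], [0.3, 23, 55, 3, 4.2], [0.3, 23, 55, 3, 4.2], [0.3, 23, 55, 3, 4.2]],
  ],
)

```text
time: 0.72
tcp_pos: [0.2697, -0.2509, 0.246]
orientation: [-0.0, 0.947, 0.321, 0.0]
ft_force: [0.7, 0.2, 0.1]
finger_gap: 0.299
gripper_force: 0.0
```

>>> play_rows(
  moves=[
    [[0.3, 23, 55, 3, 4.2], [0.3, 23, 55, 3, 4.2], [0.3, 23, 55, 3, 4.2], [0.3, 23, 55, 3, 4.2], [0.3, 23, 55, 3, 4.2]],
  ],
)

```text
time: 1.35
tcp_pos: [0.3847, 0.0241, 0.2612]
orientation: [0.0, 0.873, 0.488, 0.0]
ft_force: [0.7, -1.8, -0.5]
finger_gap: 0.302
gripper_force: 0.0
```

>>> play_rows(
  moves=[
    [[0.3, 23, 55, 0, 4.2], [0.3, 23, 55, 0, 4.2], [0.3, 23, 55, 0, 4.2], [0, 23, 30, 0, 4.2], [0, 23, 20, 0, 4.2]],
  ],
)

```text
time: 1.98
tcp_pos: [0.4996, 0.239, 0.2604]
orientation: [-0.0, 0.768, 0.64, -0.001]
ft_force: [-0.2, -0.3, 0.1]
finger_gap: 0.001
gripper_force: 0.0
```

```bash
python3 - <<'E'
from h import *
o=st(); cv2.imwrite("pics/w1.png",cams.camera("wrist")); np.save("w1.npy",dict(tcp_pos=o["tcp_pos"],orientation=o["orientation"]))
E
```

```text
t 1.98 tcp [499.6 239.  260.4] a 79.6 F [-0.2 -0.3  0.1] gap 0.1 gf 0.0 j [ 20.   5.  75.   0. 100.  30.]
```

View pics/w1.png

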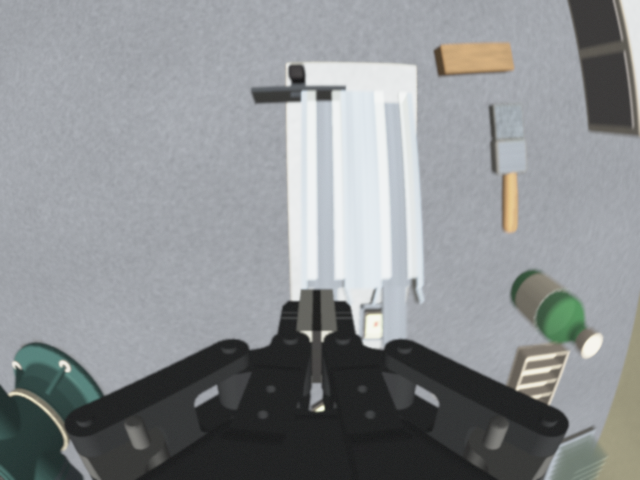

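```bash
python3 - <<'E'
from h import *
o=np.load("w1.npy",allow_pickle=True).item()
c2=lambda p:((p[0]+.5)/4-.5+95,(p[1]+.5)/4-.5+215)
O=np.array([.5337,.2287]);u=np.array([np.cos(np.radians(79.7)),np.sin(np.radians(79.7))]);v=np.array([-u[1],u[0]])
m=lambda X:np.round([(X[:2]-O)@u*1e3,(X[:2]-O)@v*1e3,X[2]*1e3],1)
for n,a,b in(("knob",(26,248),(297,70)),):
    X,e=tri(ray("top",c2(a)),ray("wrist",b,o)); print(n,np.round(X*1e3),e,m(X))
for n,b in (("plateL",(252,95)),("plateR",(345,89)),("knob",(297,70))):
  for z in(.05,.065,.08): print(n,z,m(atz("wrist",b,z,o)))
for X in ((103.3,31,34),(103.3,-31,34),(-61.7,31,100.6),(-61.7,-31,100.6)):
  W=np.r_[O+(u*X[0]+v*X[1])/1e3,X[2]/1e3];print(X,np.round(W,3),proj("wrist",W,o))
E
```

```text
knob [503. 367.  82.] 0.0017402609863755262 [130.5  54.7  81.8]
plateL 0.05 [112.7  98.   50. ]
plateL 0.065 [111.2  95.4  65. ]
plateL 0.08 [109.7  92.8  80. ]
plateR 0.05 [117.3  10.9  50. ]
plateR 0.065 [115.6  12.   65. ]
plateR 0.08 [114.   13.1  80. ]
knob 0.05 [135.6  55.6  50. ]
knob 0.065 [133.2  54.8  65. ]
knob 0.08 [130.7  54.   80. ]
(103.3, 31, 34) [0.522 0.336 0.034] [323.15267337 104.52156943]
(103.3, -31, 34) [0.583 0.325 0.034] [386.06922718 106.00286386]
(-61.7, 31, 100.6) [0.492 0.174 0.101] [323.69447977 290.76918102]
(-61.7, -31, 100.6) [0.553 0.162 0.101] [392.07410158 290.10710018]
```

>>> play_rows(
  moves=[
    [[0, -10.5, 45.5, 0, 0], [0, -10.5, 45.5, -10, 0], [0, -10, 45, -60, 0], [0, 0, 0, -60, 0], [0, 0, 0, -60, 0]],
  ],
)

```text
time: 2.65
tcp_pos: [0.4696, 0.3657, 0.0796]
orientation: [0.0, 0.77, 0.639, -0.0]
ft_force: [0.4, 0.8, -0.7]
finger_gap: 0.001
gripper_force: 0.0
```

>>> play_rows(
  moves=[
    [[0, 0, 0, -6, 0], [0, 0, 0, 0, 0], [0, 9.84, -1.79, 0, 0], [0, 9.84, -1.79, 0, 0], [0, 0, 0, 0, 0]],
  ],
)

```text
time: 3.28
tcp_pos: [0.4919, 0.3619, 0.0776]
orientation: [0.0, 0.77, 0.638, 0.002]
ft_force: [0.1, -0.1, 0.2]
finger_gap: -0.001
gripper_force: 0.0
```

>>> play_rows(
  moves=[
    [[0, 7.87, -1.43, 0, 0], [0, 7.87, -1.43, 0, 0], [0, 7.87, -1.43, 0, 0], [0, 7.87, -1.43, 0, 0], [0, 0, 0, 0, 0]],
  ],
)

```text
time: 3.9
tcp_pos: [0.5223, 0.3556, 0.0755]
orientation: [0.0, 0.77, 0.638, 0.0]
ft_force: [-0.8, -1.1, -0.0]
finger_gap: -0.002
gripper_force: 0.0
```

```bash
python3 - <<'E'
from h import *
o=st(); cv2.imwrite("pics/w2.png",cams.camera("wrist")[0:300,150:500]); np.save("w2.npy",dict(tcp_pos=o["tcp_pos"],orientation=o["orientation"]))
E
```

```text
t 3.9 tcp [522.3 355.6  75.5] a 79.3 F [-0.8 -1.1 -0. ] gap -0.2 gf 0.0 j [29. 20. 79. -0. 81. 40.]
```

View pics/w2.png

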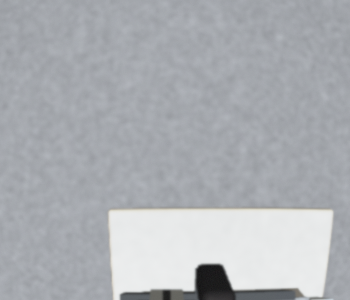

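```bash
cat >> h.py <<'E'
O=np.array([.5337,.2287]);u=np.array([np.cos(np.radians(79.7)),np.sin(np.radians(79.7))]);v=np.array([-u[1],u[0]])
def m(X): return np.round([(X[:2]-O)@u*1e3,(X[:2]-O)@v*1e3,X[2]*1e3],1)
def w(x,y,z): return np.r_[O+(u*x+v*y)/1e3,z/1e3]
E
python3 - <<'E'
from h import *
o=np.load("w2.npy",allow_pickle=True).item()
print("tcp",m(o["tcp_pos"]))
for n,p in (("knob",(363,268)),("knobR",(377,268)),("knobL",(346,268))): print(n,m(atz("wrist",p,.082,o)))
for n,p in (("plL",(270,294)),("plR",(450,292)),("finger",(317,294))):
    for z in(.055,.075):print(n,m(atz("wrist",p,z,o)))
for n,p in (("bpUL",(260,210)),("bpUR",(481,210))): print(n,m(atz("wrist",p,.006,o)))
a=cams.camera("wrist");cv2.imwrite("pics/w3.png",cv2.resize(a[170:420,180:500],None,fx=2.4,fy=2.4))
E
```

```text
tcp [122.8  33.9  75.5]
knob [143.4  17.1  82. ]
knobR [143.4  11.5  82. ]
knobL [143.5  23.8  82. ]
plL [119.6  58.2  55. ]
plL [129.   55.4  75. ]
plR [119.  -31.9  55. ]
plR [128.5 -23.7  75. ]
finger [119.6  35.3  55. ]
finger [129.   35.3  75. ]
bpUL [150.6  68.6   6. ]
bpUR [150.9 -67.3   6. ]
```

View pics/w3.png

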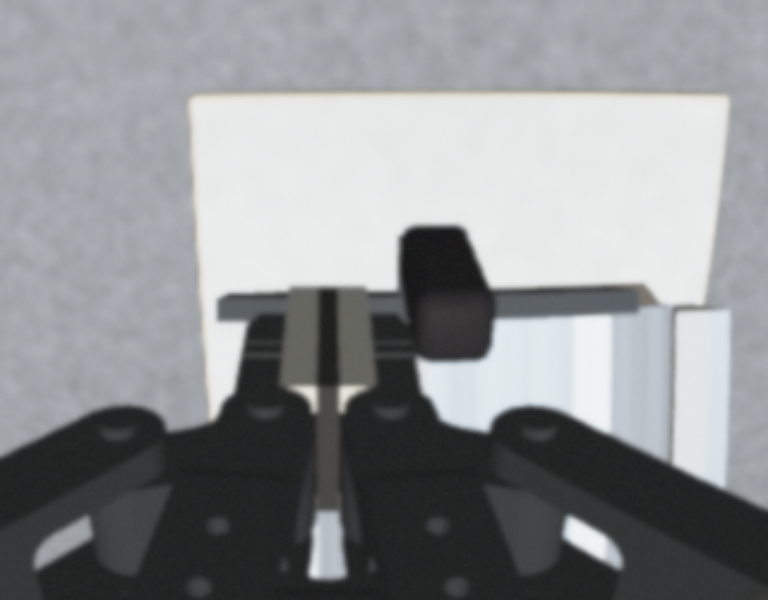

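>>> play_rows(
  moves=[
    [[0, 2.95, -0.54, 0, 0], [0, 2.95, -0.54, 0, 0], [0, 2.95, -0.54, 0, 0], [0, 0, 0, 0, 0], [0, 0, 0, 0, 0]],
  ],
)

```text
time: 4.62
tcp_pos: [0.5306, 0.3544, 0.076]
orientation: [0.0, 0.77, 0.638, 0.0]
ft_force: [-0.6, -0.2, -0.3]
finger_gap: -0.001
gripper_force: 0.2
```

>>> play_rows(
  moves=[
    [[0, 1.48, -0.27, 0, 0], [0, 1.48, -0.27, 0, 0], [0, 0, 0, 0, 0], [0, 0, 0, 0, 0], [0, 0, 0, 0, 0]],
  ],
)

```text
time: 5.25
tcp_pos: [0.5334, 0.3539, 0.0759]
orientation: [0.0, 0.77, 0.638, 0.0]
ft_force: [-1.0, 1.5, 0.4]
finger_gap: 0.0
gripper_force: 0.5
```

>>> play_rows(
  moves=[
    [[0, 1.48, -0.27, 0, 0], [0, 0, 0, 0, 0], [0, 0, 0, 0, 0], [0, 0, 0, 0, 0], [0, 0, 0, 0, 0]],
  ],
)

```text
time: 5.88
tcp_pos: [0.5348, 0.3536, 0.0758]
orientation: [0.0, 0.77, 0.638, 0.0]
ft_force: [-0.7, 0.6, 0.4]
finger_gap: -0.001
gripper_force: 0.6
```

>>> play_rows(
  moves=[
    [[0, 1.48, -0.27, 0, 0], [0, 0, 0, 0, 0], [0, 0, 0, 0, 0], [0, 0, 0, 0, 0], [0, 0, 0, 0, 0]],
  ],
)

```text
time: 6.5
tcp_pos: [0.5362, 0.3533, 0.0758]
orientation: [0.0, 0.77, 0.638, 0.0]
ft_force: [-1.3, 0.8, 0.0]
finger_gap: 0.001
gripper_force: 0.6
```

```bash
python3 - <<'E'
from h import *
o=st();print(m(o["tcp_pos"]))
E
```

```text
t 6.5 tcp [536.2 353.3  75.8] a 79.3 F [-1.3  0.8  0. ] gap 0.1 gf 0.6 j [28. 21. 77. -0. 82. 39.]
[123.   19.8  75.8]
```

>>> play_rows(
  moves=[
    [[0, 1, -0.18, 0, 0], [0, 1, -0.18, 0, 0], [0, 0, 0, 0, 0], [0, 0, 0, 0, 0], [0, 0, 0, 0, 0]],
  ],
)

```text
time: 7.12
tcp_pos: [0.5377, 0.3531, 0.0757]
orientation: [-0.0, 0.77, 0.638, -0.0]
ft_force: [-5.0, 0.7, 1.4]
finger_gap: 0.003
gripper_force: 2.6
```

>>> play_rows(
  moves=[
    [[0, 1, -0.18, 0, 0], [0, 0, 0, 0, 0], [0, 0, 0, 0, 0], [0, 0, 0, 0, 0], [0, 0, 0, 0, 0]],
  ],
)

```text
time: 7.75
tcp_pos: [0.5379, 0.353, 0.0757]
orientation: [-0.001, 0.77, 0.638, -0.001]
ft_force: [-6.4, 1.2, 3.4]
finger_gap: -0.003
gripper_force: 3.8
```

```bash
python3 - <<'E'
from h import *
o=st();print(m(o["tcp_pos"]))
a=cams.camera("wrist");cv2.imwrite("pics/w4.png",cv2.resize(a[170:420,180:500],None,fx=2.4,fy=2.4))
E
```

```text
t 7.75 tcp [537.9 353.   75.7] a 79.3 F [-6.4  1.2  3.4] gap -0.2 gf 3.8 j [28. 21. 77.  0. 82. 39.]
[123.1  18.1  75.7]
```

View pics/w4.png

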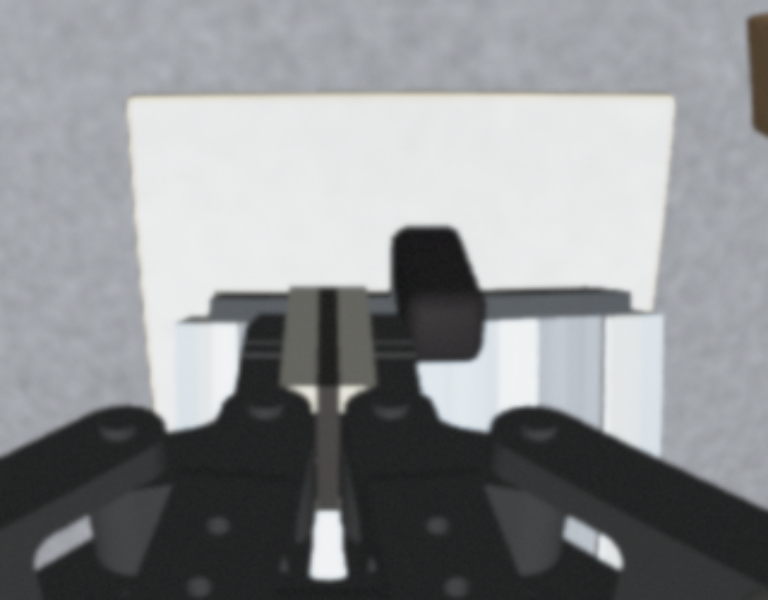

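>>> play_rows(
  moves=[
    [[0, -6, 1, 30, 0], [0, 0, 0, 50, 0], [0, 0, -20, 30, 3], [0.65, -10, -55, 0, 6], [0.65, -10, -55, 0, 6]],
  ],
)

```text
time: 8.43
tcp_pos: [0.5146, 0.222, 0.1865]
orientation: [0.002, 0.679, 0.735, 0.001]
ft_force: [0.3, -0.3, 0.6]
finger_gap: 0.421
gripper_force: 0.0
```

>>> play_rows(
  moves=[
    [[0.65, -11, -55, 0, 6], [0.65, -11, -55, 0, 6], [0.65, -11, -55, 0, 6], [0.65, -11, -55, -10, 6], [0.65, -11, -55, -40, 4]],
  ],
)

```text
time: 9.05
tcp_pos: [0.4615, -0.0496, 0.1419]
orientation: [0.005, 0.482, 0.876, 0.0]
ft_force: [1.4, 0.1, -0.2]
finger_gap: 0.651
gripper_force: 0.0
```

```bash
cat >> h.py <<'E'
W0=dict(A=(95,76),B=(241,49),C=(433,63),D=(243,369),E=(274,242),F=(421,220),G=(50,374),H=(430,391))
TH=dict(A=-54,B=14,C=-100,D=-20,E=-111,F=-117,G=122,H=-13)
def reds(img=None):
    a=(cams.camera("top") if img is None else img).astype(int)
    mk=((a[:,:,2]-a[:,:,1]>25)&(a[:,:,2]-a[:,:,0]>25)&(a[:,:,2]>120)&(a[:,:,2]<250)).astype(np.uint8)
    n,_,s,c=cv2.connectedComponentsWithStats(mk)
    return [tuple(np.round(c[i],1)) for i in range(1,n) if 1<=s[i,4]<60 and 120<c[i][1]<400 and 200<c[i][0]<540]
def wax0(k): p=W0[k];return ((p[0]+.5)/3.4-.5+305,(p[1]+.5)/3.4-.5+200)
def goal(k,off=-4,px=None,th=None):
    th=np.radians(TH[k] if th is None else th);W=atz("top",px or wax0(k),.016)[:2]
    return (W+np.array([np.cos(th),np.sin(th)])*(off/1e3-.0065))*1e3
E
python3 - <<'E'
from h import *
o=st();r=reds();print(r)
r0=reds(cv2.imread("pics/top0.png"));print(r0)
for k in W0: 
    p=wax0(k);f=lambda R:min((np.hypot(q[0]-p[0],q[1]-p[1]),q) for q in R);print(k,np.round(p,1),f(r0),f(r))
for n,p in (("jar",(404,163)),):print(n,atz("top",p,.075))
print(atz("top",(257,146),.15),"bottle");print(goal("G"))
E
```

```text
t 9.05 tcp [461.5 -49.6 141.9] a 122.4 F [ 1.4  0.1 -0.2] gap 55.3 gf 0.0 j [-13.  -4.  98.  -0.  86. -45.]
[(np.float64(209.1), np.float64(180.4)), (np.float64(375.1), np.float64(213.9)), (np.float64(432.3), np.float64(217.9)), (np.float64(480.5), np.float64(220.0)), (np.float64(332.4), np.float64(221.7)), (np.float64(428.7), np.float64(264.1)), (np.float64(253.0), np.float64(265.0)), (np.float64(385.1), np.float64(270.9)), (np.float64(517.5), np.float64(291.5)), (np.float64(246.2), np.float64(295.0)), (np.float64(376.0), np.float64(307.8)), (np.float64(431.0), np.float64(314.2)), (np.float64(402.9), np.float64(361.3))]
[(np.float64(203.7), np.float64(179.7)), (np.float64(211.7), np.float64(180.9)), (np.float64(200.5), np.float64(181.0)), (np.float64(218.0), np.float64(180.5)), (np.float64(375.1), np.float64(213.9)), (np.float64(432.3), np.float64(217.9)), (np.float64(480.5), np.float64(220.0)), (np.float64(332.4), np.float64(221.7)), (np.float64(428.7), np.float64(264.1)), (np.float64(253.0), np.float64(265.0)), (np.float64(385.1), np.float64(270.7)), (np.float64(517.5), np.float64
[... 926 characters left out ...]
85.1), np.float64(270.7))) (np.float64(0.1554099389837845), (np.float64(385.1), np.float64(270.9)))
F [428.5 264.4] (np.float64(0.34148059467526637), (np.float64(428.7), np.float64(264.1))) (np.float64(0.34148059467526637), (np.float64(428.7), np.float64(264.1)))
G [319.4 309.6] (np.float64(0.38465371115936775), (np.float64(319.2), np.float64(310.0))) (np.float64(56.677163828600115), (np.float64(376.0), np.float64(307.8)))
H [431.1 314.6] (np.float64(0.3475071879468367), (np.float64(431.1), np.float64(314.3))) (np.float64(0.4622795930444286), (np.float64(431.0), np.float64(314.2)))
jar [ 0.74433195 -0.21456762  0.075     ]
[0.74724769 0.06932869 0.15      ] bottle
[456.19687101 -62.17026997]
```

>>> play_rows(
  moves=[
    [[0.65, -2, -11, -35, 0], [0.65, 0, 0, -45, 0], [0.65, 0, 0, -20, 0], [0.65, 0, 0, 0, 0], [0.65, 0, 0, 0, 0]],
  ],
)

```text
time: 9.72
tcp_pos: [0.4584, -0.0577, 0.0407]
orientation: [0.002, 0.482, 0.876, 0.0]
ft_force: [0.7, 0.6, 0.1]
finger_gap: 0.648
gripper_force: 0.0
```

>>> play_rows(
  moves=[
    [[0.65, -2, -4.5, -19, 0], [0.65, 0, 0, -15, 0], [0.65, 0, 0, -4.5, 0], [0.65, 0, 0, 0, 0], [0.27, 0, 0, 0, 0]],
  ],
  grip_force=30,
)

```text
time: 10.35
tcp_pos: [0.4558, -0.0617, 0.0016]
orientation: [0.001, 0.482, 0.876, 0.0]
ft_force: [0.7, 0.4, 0.4]
finger_gap: 0.451
gripper_force: 0.0
```

>>> play_rows(
  moves=[
    [[0.2, 0, 0, 0, 0], [0.2, 0, 0, 0, 0], [0.2, 0, 0, 0, 0], [0.2, 0, 0, 0, 0], [0.2, 0, 0, 0, 0]],
  ],
  grip_force=30,
)

```text
time: 10.98
tcp_pos: [0.456, -0.0618, 0.0018]
orientation: [0.001, 0.482, 0.876, 0.0]
ft_force: [-0.6, -0.8, 4.8]
finger_gap: 0.314
gripper_force: 30.3
```

>>> play_rows(
  moves=[
    [[0.2, 0, 0, 40, 0], [0.2, 0, 0, 55, 0], [0.2, 15, 35, 50, -8.5], [0.2, 20, 40, 35, -8.5], [0.2, 20, 40, 0, -8.5]],
  ],
)

```text
time: 11.6
tcp_pos: [0.5124, 0.0541, 0.1845]
orientation: [0.003, 0.666, 0.746, 0.002]
ft_force: [0.4, -0.4, -0.4]
finger_gap: 0.316
gripper_force: 29.8
```

>>> play_rows(
  moves=[
    [[0.2, 20, 40, 0, -8.5], [0.2, 17, 40, 0, -8.7], [0.2, 0, 0, 0, 0], [0.2, 0, 0, 0, 0], [0.2, 0, 0, 0, 0]],
  ],
)

```text
time: 12.22
tcp_pos: [0.5467, 0.1321, 0.1804]
orientation: [-0.0, 0.768, 0.64, -0.0]
ft_force: [0.2, -0.2, -0.1]
finger_gap: 0.313
gripper_force: 29.8
```

```bash
python3 - <<'E'
from h import *
o=st();print(m(o["tcp_pos"]))
a=cams.camera("wrist");np.save("w5.npy",dict(tcp_pos=o["tcp_pos"],orientation=o["orientation"]));cv2.imwrite("pics/w5.png",a[150:480,200:520][:, :].repeat(1,0)); cv2.imwrite("pics/w5c.png",cv2.resize(a[180:440,200:460],None,fx=2.3,fy=2.3))
E
```

```text
t 12.22 tcp [546.7 132.1 180.4] a 79.6 F [ 0.2 -0.2 -0.1] gap 26.6 gf 29.8 j [ 8.  7. 82. -0. 91. 18.]
[-92.7 -30.1 180.4]
```

View pics/w5c.png

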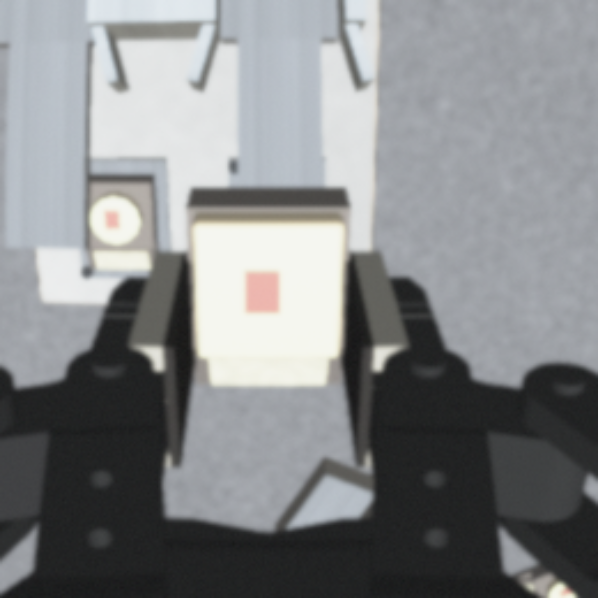

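```bash
python3 - <<'E'
from h import *
o=np.load("w5.npy",allow_pickle=True).item()
f=lambda p:(200+(p[0]+.5)/2.3-.5,180+(p[1]+.5)/2.3-.5)
def slope(px,dz=0):
    p,d=ray("wrist",px,o)
    # plane z = .1006+dz + (-.0617-x)*tan22
    g=lambda X:X[2]-(.1006+dz+(-.0617-(X[:2]-O)@u)*np.tan(np.radians(22)))
    s=-g(p)/(g(p+d)-g(p));return m(p+s*d)
for n,p in (("tL180",(238,178)),("tR180",(325,178)),("tL60",(238,60)),("tR60",(323,60)),("nearLend",(7,245)),("nearRend",(88,247)),("near60L",(5,60)),("near60R",(88,60)),("step L",(228,40)),("step R",(333,40))): print(n,slope(f(p)))
for n,p in (("flL",(200,86)),("flR",(362,86)),("nflR",(122,86)),("mouthlip",(150,22))): print(n,slope(f(p),.0237))
for n,p in (("blkL",(190,207)),("blkR",(349,207)),("redc",(262,291))): print(n,m(atz("wrist",f(p),o["tcp_pos"][2]+.010,o)))
E
```

```text
tL180 [-93.5 -20.3 113.4]
tR180 [-93.5 -43.  113.5]
tL60 [-64.6 -20.2 101.8]
tR60 [-64.6 -42.7 101.8]
nearLend [-110.5   41.9  120.3]
nearRend [-110.5   19.3  120.3]
near60L [-64.   43.7 101.5]
near60R [-64.3  20.1 101.7]
step L [-59.6 -17.5  99.8]
step R [-59.6 -45.4  99.8]
flL [-65.9 -12.  126. ]
flR [-65.9 -50.5 126. ]
nflR [-65.8   6.8 126. ]
mouthlip [-51.3   0.3 120.1]
blkL [-71.3 -15.3 190.4]
blkR [-71.3 -41.8 190.4]
redc [-87.  -27.2 190.4]
```

>>> play_rows(
  moves=[
    [[0.2, 2.8, 4, -20, 0], [0.2, 0, 0, -25, 0], [0.2, 0, 0, -8, 0], [0.2, 0, 0, 0, 0], [0.2, 0, 0, 0, 0]],
  ],
)

```text
time: 12.9
tcp_pos: [0.5507, 0.137, 0.1291]
orientation: [0.001, 0.768, 0.64, 0.001]
ft_force: [0.8, 0.1, 0.3]
finger_gap: 0.317
gripper_force: 29.8
```

>>> play_rows(
  moves=[
    [[0.2, 0, 0, -1.5, 0], [0.2, 0, 0, -1.5, 0], [0.2, 0, 0, 0, 0], [0.2, 0, 0, 0, 0], [0.2, 0, 0, 0, 0]],
  ],
)

```text
time: 13.52
tcp_pos: [0.55, 0.1372, 0.1247]
orientation: [0.0, 0.768, 0.64, 0.0]
ft_force: [0.1, -0.1, -0.6]
finger_gap: 0.316
gripper_force: 29.8
```

>>> play_rows(
  moves=[
    [[0.2, 0, 0, -1.5, 0], [0.2, 0, 0, 0, 0], [0.2, 0, 0, 0, 0], [0.2, 0, 0, 0, 0], [0.2, 0, 0, 0, 0]],
  ],
)

```text
time: 14.15
tcp_pos: [0.55, 0.1372, 0.1233]
orientation: [0.0, 0.768, 0.64, 0.0]
ft_force: [-0.1, -0.5, -1.2]
finger_gap: 0.322
gripper_force: 29.8
```

>>> play_rows(
  moves=[
    [[0.2, 0, 0, -1.5, 0], [0.2, 0, 0, 0, 0], [0.2, 0, 0, 0, 0], [0.2, 0, 0, 0, 0], [0.2, 0, 0, 0, 0]],
  ],
)

```text
time: 14.78
tcp_pos: [0.5503, 0.1374, 0.1223]
orientation: [0.0, 0.768, 0.64, 0.001]
ft_force: [0.1, 1.5, 4.6]
finger_gap: 0.315
gripper_force: 34.6
```

>>> play_rows(
  moves=[
    [[0.2, 0, 0, -1.5, 0], [0.2, 0, 0, 0, 0], [0.2, 0, 0, 0, 0], [0.2, 0, 0, 0, 0], [0.2, 0, 0, 0, 0]],
  ],
)

```text
time: 15.4
tcp_pos: [0.5506, 0.1376, 0.1219]
orientation: [0.0, 0.768, 0.64, 0.001]
ft_force: [-1.3, 1.9, 8.1]
finger_gap: 0.316
gripper_force: 35.0
```

>>> play_rows(
  moves=[
    [[0.42, 0, 0, 0, 0], [0.42, 0, 0, 0, 0], [0.42, 0, 0, 0, 0], [0.42, 0, 0, 0, 0], [0.42, 0, 0, 0, 0]],
  ],
)

```text
time: 16.02
tcp_pos: [0.5498, 0.1371, 0.12]
orientation: [-0.0, 0.768, 0.64, -0.0]
ft_force: [0.7, 0.5, 0.5]
finger_gap: 0.42
gripper_force: 0.0
```

```bash
python3 - <<'E'
from h import *
o=st();a=cams.camera("wrist").astype(int)
mk=((a[:,:,2]-a[:,:,1]>25)&(a[:,:,2]-a[:,:,0]>25)&(a[:,:,2]>120)).astype(np.uint8)
n,_,s,c=cv2.connectedComponentsWithStats(mk)
print([(np.round(c[i]),s[i,4]) for i in range(1,n) if s[i,4]>8])
print(reds())
for s_ in(20,178-20,178-60,178-100,178-140):
  s2=s_+6.5;x=-60+s2*np.cos(np.radians(22))+16*np.sin(np.radians(22));z=100.6-s2*np.sin(np.radians(22))+16*np.cos(np.radians(22))
  print(s_,[np.round(proj("top",w(x,y,z)),1) for y in(-31.5,31)])
E
```

```text
t 16.02 tcp [549.8 137.1 120. ] a 79.6 F [0.7 0.5 0.5] gap 35.7 gf 0.0 j [ 8. 10. 86. -0. 84. 19.]
[(array([530., 120.]), np.int32(1830)), (array([232., 312.]), np.int32(51)), (array([443., 431.]), np.int32(18))]
[(np.float64(215.5), np.float64(176.0)), (np.float64(218.0), np.float64(177.0)), (np.float64(375.1), np.float64(213.9)), (np.float64(432.2), np.float64(218.0)), (np.float64(480.5), np.float64(220.0)), (np.float64(332.4), np.float64(221.7)), (np.float64(428.7), np.float64(264.1)), (np.float64(253.0), np.float64(265.0)), (np.float64(384.9), np.float64(270.9)), (np.float64(246.2), np.float64(295.0)), (np.float64(375.9), np.float64(307.7)), (np.float64(430.9), np.float64(314.4)), (np.float64(402.9), np.float64(361.3))]
20 [array([189.8, 247.9]), array([181.9, 280.3])]
158 [array([133.9, 238.2]), array([126. , 268.8])]
118 [array([149.5, 240.9]), array([141.6, 272. ])]
78 [array([165.6, 243.7]), array([157.7, 275.3])]
38 [array([182.2, 246.6]), array([174.3, 278.7])]
```

```bash
python3 - <<'E'
from h import *
t=cams.camera("top");w_=cams.camera("wrist")
cv2.imwrite("pics/m1.png",np.hstack([cv2.resize(t[215:325,95:225],(460,390),interpolation=cv2.INTER_CUBIC),w_[60:450,170:510]]));cv2.imwrite("pics/top1.png",t)
E
```

```text
(no output)
```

View pics/m1.png

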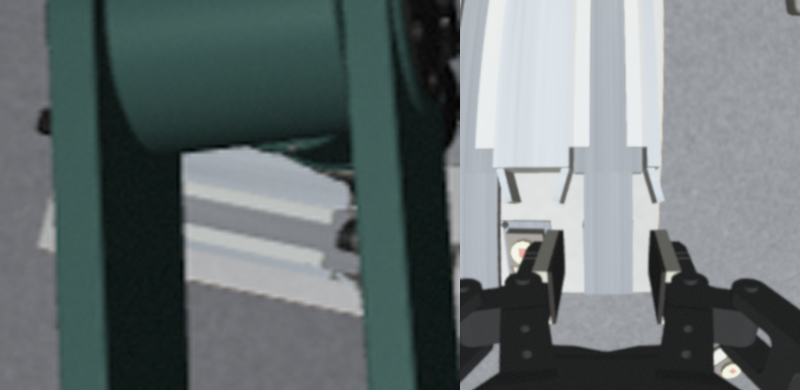

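```bash
python3 - <<'E'
from h import *
for k in "DHBAECF": print(k,np.round(goal(k,-2)),TH[k])
print(w(-88,30.5,123)*1e3,w(-88,-32,123)*1e3)
E
```

```text
D [ 449. -166.] -20
H [ 438. -278.] -13
B [ 643. -167.] 14
A [627. -69.] -54
E [ 536. -178.] -111
C [ 647. -274.] -100
F [ 553. -268.] -117
[487.95691141 147.57158422 123.        ] [549.44972628 136.39644578 123.        ]
```

>>> play_rows(
  moves=[
    [[0.42, 0, 0, 30, 0], [0.42, 0, 0, 30, -10], [0.65, -12.6, -37.9, 0, -10], [0.65, -12.6, -37.9, 0, -10], [0.65, -12.6, -37.9, 0, -10]],
  ],
)

```text
time: 16.85
tcp_pos: [0.5118, 0.0225, 0.1805]
orientation: [0.0, 0.942, 0.336, 0.0]
ft_force: [0.9, -0.5, -1.0]
finger_gap: 0.651
gripper_force: 0.0
```

>>> play_rows(
  moves=[
    [[0.65, -12.6, -37.9, 0, -10], [0.65, -12.6, -37.9, 0, -10], [0.65, -12.6, -37.9, 0, -10], [0.65, -12.6, -37.9, -40, -10], [0.65, -12.6, -37.9, -40, -10]],
  ],
)

```text
time: 17.48
tcp_pos: [0.4493, -0.1675, 0.1003]
orientation: [0.001, 0.996, -0.093, 0.001]
ft_force: [0.6, -0.4, -1.0]
finger_gap: 0.651
gripper_force: 0.0
```

>>> play_rows(
  moves=[
    [[0.65, 0, 0, -40, -9.6], [0.65, 0, 0, -20, 0], [0.65, 0, 0, 0, 0], [0.65, 0, 0, 0, 0], [0.65, 0, 0, 0, 0]],
  ],
)

```text
time: 18.1
tcp_pos: [0.4503, -0.1664, 0.0419]
orientation: [0.001, 0.985, -0.173, 0.002]
ft_force: [-0.1, -0.3, 0.4]
finger_gap: 0.652
gripper_force: 0.0
```

```bash
cat >> h.py <<'E'
def go(k,off=-2,th=None,px=None,shot=None):
    t=cams.camera("top"); r=reds(t)
    if shot: cv2.imwrite(shot,t)
    for q in W0:
        p=wax0(q);d,c=min((np.hypot(a[0]-p[0],a[1]-p[1]),a) for a in r)
        if d>1.5: print("gone/moved",q,d.round(1),c)
    print("tube", [tuple(map(float,a)) for a in reds2(t)])
    o=st();g=goal(k,off,px,th);th=TH[k] if th is None else th
    print(k,"delta",np.round(g-o["tcp_pos"][:2]*1e3,1),"dz to 2:",round(2-o["tcp_pos"][2]*1e3,1),"turn",round((th-toola(o)+180)%360-180,1))
def reds2(a):
    a=a.astype(int);mk=((a[:,:,2]-a[:,:,1]>8)&(a[:,:,2]-a[:,:,0]>8)).astype(np.uint8);mk[:, :115]=0;mk[:,215:]=0;mk[:230]=0;mk[292:]=0
    n,_,s,c=cv2.connectedComponentsWithStats(mk);return [np.round([*c[i],s[i,4]],1) for i in range(1,n)]
E
python3 -c "
from h import *
go('D',shot='pics/top2.png')"
```

```text
gone/moved D 59.5 (np.float64(402.9), np.float64(361.3))
gone/moved E 44.0 (np.float64(428.7), np.float64(264.1))
gone/moved G 74.6 (np.float64(246.2), np.float64(295.0))
gone/moved H 50.6 (np.float64(428.7), np.float64(264.1))
tube [(132.0, 239.0, 13.0)]
t 18.15 tcp [ 450.2 -166.4   41.7] a -20.0 F [-0.3  0.1  0.4] gap 55.1 gf 0.0 j [-27.   3. 103.  -0.  74.  83.]
D delta [-1.7  0.7] dz to 2: -39.7 turn -0.0
```

>>> play_rows(
  moves=[
    [[0.65, -1.7, 0.7, -20, 0], [0.65, 0, 0, -15, 0], [0.65, 0, 0, -4.5, 0], [0.65, 0, 0, 0, 0], [0.2, 0, 0, 0, 0]],
  ],
  grip_force=30,
)

```text
time: 18.77
tcp_pos: [0.448, -0.1656, 0.0013]
orientation: [0.0, 0.985, -0.173, 0.001]
ft_force: [-0.9, 0.1, -0.0]
finger_gap: 0.455
gripper_force: 0.0
```

>>> play_rows(
  moves=[
    [[0.2, 0, 0, 0, 0], [0.2, 0, 0, 0, 0], [0.2, 0, 0, 0, 0], [0.2, 0, 0, 40, 0], [0.2, 0, 0, 55, 10]],
  ],
)

```text
time: 19.4
tcp_pos: [0.4455, -0.1644, 0.0944]
orientation: [-0.001, 0.996, -0.085, -0.003]
ft_force: [1.1, -0.4, -0.8]
finger_gap: 0.312
gripper_force: 29.7
```

>>> play_rows(
  moves=[
    [[0.2, 5, 39, 45, 10], [0.2, 5, 39, 38, 10], [0.2, 5, 39, 0, 10], [0.2, 5, 39, 0, 10], [0.2, 5, 39, 0, 10]],
  ],
)

```text
time: 20.02
tcp_pos: [0.4721, 0.0309, 0.1783]
orientation: [-0.0, 0.939, 0.345, -0.0]
ft_force: [0.5, -0.2, -0.3]
finger_gap: 0.319
gripper_force: 29.7
```

>>> play_rows(
  moves=[
    [[0.2, 5, 39, 0, 10], [0.2, 5, 39, 0, 10], [0.2, 4.5, 40, 0, 10], [0.2, 0, 0, 0, 9.7], [0.2, 0, 0, 0, 0]],
  ],
)

```text
time: 20.65
tcp_pos: [0.4865, 0.1481, 0.178]
orientation: [-0.0, 0.768, 0.641, -0.001]
ft_force: [-0.5, -0.6, -0.9]
finger_gap: 0.314
gripper_force: 29.7
```

```bash
cat >> h.py <<'E'
def hold(): # where the block sits in the grip, by the wrist camera; release delta
    o=st();a=cams.camera("wrist").astype(int)
    mk=((a[:,:,2]-a[:,:,1]>25)&(a[:,:,2]-a[:,:,0]>25)&(a[:,:,2]>120)).astype(np.uint8)
    n,_,s,c=cv2.connectedComponentsWithStats(mk)
    q=[(int(s[i,4]),np.round(c[i])) for i in range(1,n) if s[i,4]>60 and 250<c[i][0]<380 and c[i][1]>200];print("red in grip",q)
    if q:
        X=m(atz("wrist",max(q,key=lambda t:t[0])[1],o["tcp_pos"][2]+.014,o))-m(o["tcp_pos"]);print("block centre - tcp (mag)",np.round(X[:2]-[6.5,0],1))
    for n,y in(("near",30.5),("far",-32)):
        print(n,"delta to release",np.round((w(-88,y,123)-o["tcp_pos"])*1e3,1),"turn",round(79.7-toola(o),1))
E
python3 -c "
from h import *
hold()"
```

```text
t 20.65 tcp [486.5 148.1 178. ] a 79.7 F [-0.5 -0.6 -0.9] gap 26.7 gf 29.7 j [11.  1. 89. -0. 90. 21.]
red in grip [(253, array([314., 295.]))]
block centre - tcp (mag) [6.1 2.7]
near delta to release [  1.5  -0.5 -55. ] turn 0.0
far delta to release [ 63.  -11.7 -55. ] turn 0.0
```

>>> play_rows(
  moves=[
    [[0.2, 0.8, -4.4, -15, 0], [0.2, 0, 0, -25, 0], [0.2, 0, 0, -14, 0], [0.2, 0, 0, 0, 0], [0.2, 0, 0, 0, 0]],
  ],
)

```text
time: 21.32
tcp_pos: [0.488, 0.1431, 0.1251]
orientation: [0.0, 0.768, 0.641, 0.0]
ft_force: [0.3, -0.4, 0.7]
finger_gap: 0.315
gripper_force: 30.5
```

>>> play_rows(
  moves=[
    [[0.2, 0, 0, -1, 0], [0.42, 0, 0, 0, 0], [0.42, 0, 0, 0, 0], [0.42, 0, 0, 0, 0], [0.42, 0, 0, 0, 0]],
  ],
)

```text
time: 21.95
tcp_pos: [0.4877, 0.1433, 0.1238]
orientation: [0.0, 0.768, 0.641, 0.0]
ft_force: [-0.8, -0.4, 0.7]
finger_gap: 0.418
gripper_force: 0.0
```

```bash
cat >> h.py <<'E'
def left(k): # after release: anything left on the tongue? and trip to the next block
    o=st();a=cams.camera("wrist");cv2.imwrite("pics/last.png",a);a=a.astype(int)
    mk=((a[:,:,2]-a[:,:,1]>25)&(a[:,:,2]-a[:,:,0]>25)&(a[:,:,2]>120)).astype(np.uint8)
    n,_,s,c=cv2.connectedComponentsWithStats(mk);print("reds",[(int(s[i,4]),np.round(c[i])) for i in range(1,n) if s[i,4]>8])
    g=goal(k,-2);print(k,"trip",np.round(g-o["tcp_pos"][:2]*1e3,1),"turn",round((TH[k]-toola(o)+180)%360-180,1))
E
python3 -c "
from h import *
left('H')"
```

```text
t 21.95 tcp [487.7 143.3 123.8] a 79.7 F [-0.8 -0.4  0.7] gap 35.6 gf 0.0 j [10.  2. 94. -0. 84. 20.]
reds [(19, array([317.,   0.])), (1329, array([587., 124.])), (61, array([400., 305.]))]
H trip [ -49.7 -421.8] turn -92.7
```

>>> play_rows(
  moves=[
    [[0.42, 0, 0, 30, 0], [0.42, 0, -5, 20, 0], [0.65, -5.5, -46, 0, -10.3], [0.65, -5.5, -46, 0, -10.3], [0.65, -5.5, -46, 0, -10.3]],
  ],
)

```text
time: 22.62
tcp_pos: [0.471, -0.0009, 0.1739]
orientation: [0.0, 0.912, 0.411, 0.0]
ft_force: [0.3, -0.2, -0.7]
finger_gap: 0.647
gripper_force: 0.0
```

>>> play_rows(
  moves=[
    [[0.65, -5.5, -46, 0, -10.3], [0.65, -5.5, -46, 0, -10.3], [0.65, -5.5, -46, 0, -10.3], [0.65, -5.5, -46, 0, -10.3], [0.65, -5.5, -46, -45, -10.3]],
  ],
)

```text
time: 23.25
tcp_pos: [0.4464, -0.2316, 0.1341]
orientation: [0.003, 1.0, -0.026, 0.005]
ft_force: [1.6, -0.0, -0.9]
finger_gap: 0.652
gripper_force: 0.0
```

>>> play_rows(
  moves=[
    [[0.65, -5.5, -49, -45, -10.3], [0.65, 0, 0, -40, 0], [0.65, 0, 0, 0, 0], [0.65, 0, 0, 0, 0], [0.65, 0, 0, 0, 0]],
  ],
)

```text
time: 23.88
tcp_pos: [0.4404, -0.2747, 0.0507]
orientation: [0.001, 0.994, -0.112, 0.002]
ft_force: [-0.6, 0.7, -0.1]
finger_gap: 0.649
gripper_force: 0.0
```

```bash
python3 -c "
from h import *
go('H',shot='pics/top3.png')"
```

```text
gone/moved D 38.3 (np.float64(385.1), np.float64(270.9))
gone/moved G 74.6 (np.float64(246.2), np.float64(295.0))
gone/moved H 50.6 (np.float64(428.7), np.float64(264.1))
tube [(131.8, 239.1, 12.0), (124.2, 269.4, 16.0)]
t 23.93 tcp [ 440.3 -274.6   50.5] a -12.9 F [0.1 0.5 0.2] gap 55.4 gf 0.0 j [-38.   7.  97.  -0.  75.  65.]
H delta [-2.3 -3.9] dz to 2: -48.5 turn -0.1
```

>>> play_rows(
  moves=[
    [[0.65, -2.3, -3.9, -25, 0], [0.65, 0, 0, -18, 0], [0.65, 0, 0, -5.5, 0], [0.65, 0, 0, 0, 0], [0.2, 0, 0, 0, 0]],
  ],
  grip_force=30,
)

```text
time: 24.55
tcp_pos: [0.4371, -0.2784, 0.0004]
orientation: [0.0, 0.994, -0.113, 0.001]
ft_force: [0.6, -0.4, 0.2]
finger_gap: 0.448
gripper_force: 0.0
```

>>> play_rows(
  moves=[
    [[0.2, 0, 0, 0, 0], [0.2, 0, 0, 0, 0], [0.2, 0, 0, 0, 0], [0.2, 0, 0, 40, 0], [0.2, 0, 0, 55, 0]],
  ],
)

```text
time: 25.18
tcp_pos: [0.4347, -0.2767, 0.093]
orientation: [-0.002, 0.994, -0.113, -0.003]
ft_force: [1.0, 0.2, -0.4]
finger_gap: 0.31
gripper_force: 29.8
```

>>> play_rows(
  moves=[
    [[0.2, 12.3, 45.7, 45, 10.3], [0.2, 12.3, 45.7, 38, 10.3], [0.2, 12.3, 45.7, 0, 10.3], [0.2, 12.3, 45.7, 0, 10.3], [0.2, 12.3, 45.7, 0, 10.3]],
  ],
)

```text
time: 25.8
tcp_pos: [0.4973, -0.05, 0.1752]
orientation: [-0.0, 0.943, 0.333, -0.0]
ft_force: [0.5, -0.3, -0.9]
finger_gap: 0.315
gripper_force: 29.8
```

>>> play_rows(
  moves=[
    [[0.2, 12.3, 45.7, 0, 10.3], [0.2, 12.3, 45.7, 0, 10.3], [0.2, 12.3, 45.7, 0, 10.3], [0.2, 12.3, 45.4, 0, 10.3], [0.2, 0, 0, 0, 0]],
  ],
)

```text
time: 26.42
tcp_pos: [0.5463, 0.1338, 0.1745]
orientation: [-0.001, 0.766, 0.643, -0.001]
ft_force: [-0.2, -0.3, -0.6]
finger_gap: 0.317
gripper_force: 29.8
```

```bash
python3 -c "
from h import *
hold()"
```

```text
t 26.43 tcp [546.3 133.8 174.5] a 80.0 F [-0.2 -0.3 -0.6] gap 26.9 gf 29.8 j [ 8.  8. 82.  0. 90. 18.]
red in grip [(253, array([314., 294.]))]
block centre - tcp (mag) [6.5 2.7]
near delta to release [-58.4  13.8 -51.5] turn -0.3
far delta to release [  3.1   2.6 -51.5] turn -0.3
```

>>> play_rows(
  moves=[
    [[0.2, 2.4, -1.3, -15, -0.3], [0.2, 0, 0, -25, 0], [0.2, 0, 0, -11, 0], [0.2, 0, 0, 0, 0], [0.2, 0, 0, 0, 0]],
  ],
)

```text
time: 27.1
tcp_pos: [0.5493, 0.1292, 0.125]
orientation: [0.0, 0.77, 0.639, 0.0]
ft_force: [0.9, 0.3, -0.4]
finger_gap: 0.318
gripper_force: 30.3
```

>>> play_rows(
  moves=[
    [[0.2, 0, 0, -1.5, 0], [0.42, 0, 0, 0, 0], [0.42, 0, 0, 0, 0], [0.42, 0, 0, 0, 0], [0.42, 0, 0, 0, 0]],
  ],
)

```text
time: 27.72
tcp_pos: [0.549, 0.1298, 0.1231]
orientation: [0.0, 0.769, 0.639, 0.0]
ft_force: [-0.2, -0.0, -0.3]
finger_gap: 0.42
gripper_force: 0.0
```

```bash
python3 -c "
from h import *
left('B')"
```

```text
t 27.73 tcp [549.  129.8 123.1] a 79.4 F [-0.2 -0.  -0.3] gap 35.7 gf 0.0 j [ 8.  9. 86. -0. 85. 18.]
reds [(63, array([313.,  17.])), (1810, array([527., 110.])), (51, array([232., 302.])), (14, array([443., 423.]))]
B trip [  93.8 -296.8] turn -65.4
```

>>> play_rows(
  moves=[
    [[0.42, 0, 0, 30, 0], [0.42, 0, -5, 25, 0], [0.65, 13.4, -41.7, 0, -9.3], [0.65, 13.4, -41.7, 0, -9.3], [0.65, 13.4, -41.7, 0, -9.3]],
  ],
)

```text
time: 28.4
tcp_pos: [0.5896, -0.0014, 0.1783]
orientation: [0.0, 0.902, 0.432, 0.0]
ft_force: [-0.2, 0.8, 0.6]
finger_gap: 0.651
gripper_force: 0.0
```

>>> play_rows(
  moves=[
    [[0.65, 13.4, -41.7, 0, -9.3], [0.65, 13.4, -41.7, 0, -9.3], [0.65, 13.4, -41.7, 0, -9.3], [0.65, 13.4, -41.7, -20, -9.6], [0.65, 0, 0, -40, 0]],
  ],
)

```text
time: 29.02
tcp_pos: [0.6448, -0.1714, 0.1196]
orientation: [0.002, 0.993, 0.119, 0.003]
ft_force: [0.2, 0.4, -0.0]
finger_gap: 0.655
gripper_force: 0.0
```

>>> play_rows(
  moves=[
    [[0.65, 0, 0, -40, 0], [0.65, 0, 0, -35, 0], [0.65, 0, 0, 0, 0], [0.65, 0, 0, 0, 0], [0.65, 0, 0, 0, 0]],
  ],
)

```text
time: 29.65
tcp_pos: [0.6445, -0.1677, 0.0461]
orientation: [0.001, 0.993, 0.122, 0.002]
ft_force: [-0.3, -1.1, 0.8]
finger_gap: 0.646
gripper_force: 0.0
```

```bash
python3 -c "
from h import *
go('B',shot='pics/top4.png')"
```

```text
gone/moved B 43.8 (np.float64(332.4), np.float64(221.7))
gone/moved C 46.0 (np.float64(428.7), np.float64(264.1))
gone/moved D 59.5 (np.float64(402.9), np.float64(361.3))
gone/moved E 44.0 (np.float64(428.7), np.float64(264.1))
gone/moved G 74.6 (np.float64(246.2), np.float64(295.0))
gone/moved H 50.6 (np.float64(428.7), np.float64(264.1))
tube [(132.0, 239.0, 13.0), (147.9, 241.5, 15.0), (138.0, 242.0, 1.0), (124.2, 269.4, 16.0)]
t 29.7 tcp [ 644.3 -167.6   45.9] a 14.0 F [-0.3  0.1  0.1] gap 55.5 gf 0.0 j [-19.  25.  76.  -0.  79.  57.]
B delta [-1.6  0.6] dz to 2: -43.9 turn -0.0
```

>>> play_rows(
  moves=[
    [[0.65, -1.6, 0.6, -22, 0], [0.65, 0, 0, -16, 0], [0.65, 0, 0, -5.5, 0], [0.65, 0, 0, 0, 0], [0.2, 0, 0, 0, 0]],
  ],
  grip_force=30,
)

```text
time: 30.32
tcp_pos: [0.6419, -0.1668, 0.0005]
orientation: [0.0, 0.993, 0.122, 0.001]
ft_force: [-0.6, -0.8, -0.9]
finger_gap: 0.454
gripper_force: 0.0
```

>>> play_rows(
  moves=[
    [[0.2, 0, 0, 0, 0], [0.2, 0, 0, 0, 0], [0.2, 0, 0, 0, 0], [0.2, 0, 0, 40, 0], [0.2, 0, 0, 55, 0]],
  ],
)

```text
time: 30.95
tcp_pos: [0.6392, -0.1659, 0.0922]
orientation: [-0.002, 0.993, 0.122, -0.003]
ft_force: [0.6, -0.5, -0.8]
finger_gap: 0.316
gripper_force: 30.0
```

>>> play_rows(
  moves=[
    [[0.2, -22.2, 44.4, 45, 9.4], [0.2, -22.2, 44.4, 38, 9.4], [0.2, -22.2, 44.4, 0, 9.4], [0.2, -22.2, 44.4, 0, 9.4], [0.2, -22.2, 44.4, 0, 9.4]],
  ],
)

```text
time: 31.58
tcp_pos: [0.5305, 0.0538, 0.1741]
orientation: [-0.0, 0.86, 0.51, -0.0]
ft_force: [1.4, 0.5, -0.9]
finger_gap: 0.313
gripper_force: 30.0
```

>>> play_rows(
  moves=[
    [[0.2, -22.2, 44.4, 0, 9.4], [0.2, -22.2, 44.4, 0, 9.3], [0.2, 0, 0, 0, 0], [0.2, 0, 0, 0, 0], [0.2, 0, 0, 0, 0]],
  ],
)

```text
time: 32.2
tcp_pos: [0.4878, 0.1401, 0.1743]
orientation: [0.0, 0.768, 0.64, -0.0]
ft_force: [-0.1, -0.0, -0.7]
finger_gap: 0.318
gripper_force: 30.0
```

```bash
python3 -c "
from h import *
hold();print(reds())"
```

```text
t 32.2 tcp [487.8 140.1 174.3] a 79.6 F [-0.1 -0.  -0.7] gap 27.0 gf 30.0 j [10.  1. 90. -0. 90. 20.]
red in grip [(251, array([314., 297.]))]
block centre - tcp (mag) [5.2 2.7]
near delta to release [  0.2   7.4 -51.3] turn 0.1
far delta to release [ 61.7  -3.7 -51.3] turn 0.1
[(np.float64(215.0), np.float64(176.0)), (np.float64(218.0), np.float64(176.5)), (np.float64(432.2), np.float64(218.0)), (np.float64(480.5), np.float64(220.0)), (np.float64(332.4), np.float64(221.7)), (np.float64(428.7), np.float64(264.1)), (np.float64(253.0), np.float64(265.0)), (np.float64(384.9), np.float64(270.9)), (np.float64(246.2), np.float64(295.0)), (np.float64(402.9), np.float64(361.3))]
```

>>> play_rows(
  moves=[
    [[0.2, -0.3, 4.4, -15, 0], [0.2, 0, 0, -25, 0], [0.2, 0, 0, -11, 0], [0.2, 0, 0, 0, 0], [0.2, 0, 0, 0, 0]],
  ],
)

```text
time: 32.92
tcp_pos: [0.4874, 0.1457, 0.1241]
orientation: [0.0, 0.768, 0.641, 0.0]
ft_force: [0.2, -0.5, 0.4]
finger_gap: 0.317
gripper_force: 30.0
```

>>> play_rows(
  moves=[
    [[0.2, 0, 0, -1.5, 0], [0.42, 0, 0, 0, 0], [0.42, 0, 0, 0, 0], [0.42, 0, 0, 0, 0], [0.42, 0, 0, 0, 0]],
  ],
)

```text
time: 33.55
tcp_pos: [0.4871, 0.1457, 0.1221]
orientation: [0.0, 0.768, 0.641, 0.0]
ft_force: [-0.4, -0.3, 0.3]
finger_gap: 0.42
gripper_force: 0.0
```

```bash
python3 -c "
from h import *
left('A')"
```

```text
t 33.55 tcp [487.1 145.7 122.1] a 79.7 F [-0.4 -0.3  0.3] gap 35.7 gf 0.0 j [10.  2. 94.  0. 84. 21.]
reds [(72, array([319.,  31.])), (1326, array([589., 127.])), (61, array([402., 308.]))]
A trip [ 139.9 -214.8] turn -133.7
```

>>> play_rows(
  moves=[
    [[0.42, 0, 0, 30, 0], [0.42, 0, -5, 25, 0], [0.65, 15.5, -23.3, 0, -10.3], [0.65, 15.5, -23.3, 0, -10.3], [0.65, 15.5, -23.3, 0, -10.3]],
  ],
)

```text
time: 34.22
tcp_pos: [0.534, 0.0701, 0.1772]
orientation: [0.0, 0.912, 0.411, 0.0]
ft_force: [0.5, 0.1, -0.2]
finger_gap: 0.647
gripper_force: 0.0
```

>>> play_rows(
  moves=[
    [[0.65, 15.5, -23.3, 0, -10.3], [0.65, 15.5, -23.3, 0, -10.3], [0.65, 15.5, -23.3, 0, -10.3], [0.65, 15.5, -23.3, 0, -10.3], [0.65, 15.5, -23.3, 0, -10.3]],
  ],
)

```text
time: 34.85
tcp_pos: [0.6115, -0.0465, 0.1769]
orientation: [-0.0, 1.0, -0.026, -0.0]
ft_force: [-0.4, 0.3, 0.5]
finger_gap: 0.653
gripper_force: 0.0
```

>>> play_rows(
  moves=[
    [[0.65, 15.9, -23.4, -30, -10.3], [0.65, 0, 0, -35, -10.3], [0.65, 0, 0, -35, -10.3], [0.65, 0, 0, -30, -10.3], [0.65, 0, 0, 0, -10.1]],
  ],
)

```text
time: 35.48
tcp_pos: [0.6242, -0.0687, 0.0426]
orientation: [0.001, 0.89, -0.456, -0.004]
ft_force: [0.6, 0.5, 2.0]
finger_gap: 0.652
gripper_force: 0.0
```

```bash
python3 -c "
from h import *
go('A',shot='pics/top5.png')"
```

```text
gone/moved A 71.8 (np.float64(385.1), np.float64(270.9))
gone/moved B 56.8 (np.float64(432.2), np.float64(218.0))
gone/moved D 38.3 (np.float64(385.1), np.float64(270.9))
gone/moved G 74.6 (np.float64(246.2), np.float64(295.0))
gone/moved H 50.6 (np.float64(428.7), np.float64(264.1))
tube [(132.0, 239.0, 13.0), (147.6, 241.6, 13.0), (138.0, 242.0, 1.0), (124.1, 269.5, 15.0), (140.0, 272.5, 16.0)]
t 35.52 tcp [625.5 -68.9  44.5] a -54.5 F [ 0.2 -0.7  0. ] gap 55.1 gf 0.0 j [-11.  21.  81.  -0.  78. 133.]
A delta [ 1.5 -0.2] dz to 2: -42.5 turn 0.5
```

>>> play_rows(
  moves=[
    [[0.65, 1.5, -0.2, -22, 0.5], [0.65, 0, 0, -16, 0], [0.65, 0, 0, -4.5, 0], [0.65, 0, 0, 0, 0], [0.2, 0, 0, 0, 0]],
  ],
  grip_force=30,
)

```text
time: 36.15
tcp_pos: [0.6291, -0.0695, 0.0055]
orientation: [-0.0, 0.893, -0.45, 0.001]
ft_force: [-1.7, -0.3, -0.4]
finger_gap: 0.448
gripper_force: 0.0
```

>>> play_rows(
  moves=[
    [[0.2, 0, 0, 0, 0], [0.2, 0, 0, 0, 0], [0.2, 0, 0, 0, 0], [0.2, 0, 0, 40, 0], [0.2, 0, 0, 55, 10.3]],
  ],
)

```text
time: 36.78
tcp_pos: [0.6263, -0.069, 0.0973]
orientation: [0.001, 0.931, -0.366, -0.003]
ft_force: [0.9, -0.2, -0.2]
finger_gap: 0.312
gripper_force: 29.4
```

>>> play_rows(
  moves=[
    [[0.2, -14, 21, 45, 10.3], [0.2, -14, 21, 38, 10.3], [0.2, -14, 21, 0, 10.3], [0.2, -14, 21, 0, 10.3], [0.2, -14, 21, 0, 10.3]],
  ],
)

```text
time: 37.4
tcp_pos: [0.5575, 0.0363, 0.182]
orientation: [-0.0, 0.997, 0.075, -0.001]
ft_force: [0.8, -0.0, 0.1]
finger_gap: 0.313
gripper_force: 29.4
```

>>> play_rows(
  moves=[
    [[0.2, -14, 21, 0, 10.3], [0.2, -14, 21, 0, 10.3], [0.2, -14, 21, 0, 10.3], [0.2, -14, 21, 0, 10.3], [0.2, -14, 24, 0, 10.3]],
  ],
)

```text
time: 38.02
tcp_pos: [0.4875, 0.1441, 0.1819]
orientation: [-0.0, 0.865, 0.501, -0.001]
ft_force: [-0.1, 0.0, -1.3]
finger_gap: 0.312
gripper_force: 29.4
```

>>> play_rows(
  moves=[
    [[0.2, 0, 0, 0, 10.3], [0.2, 0, 0, 0, 10.3], [0.2, 0, 0, 0, 0], [0.2, 0, 0, 0, 0], [0.2, 0, 0, 0, 0]],
  ],
)

```text
time: 38.65
tcp_pos: [0.4884, 0.1435, 0.1824]
orientation: [-0.0, 0.764, 0.645, -0.0]
ft_force: [0.0, 0.2, -1.8]
finger_gap: 0.313
gripper_force: 29.4
```

```bash
python3 -c "
from h import *
hold();print(reds())"
```

```text
t 38.65 tcp [488.4 143.5 182.4] a 80.3 F [ 0.   0.2 -1.8] gap 26.6 gf 29.4 j [10.  1. 89. -0. 91. 20.]
red in grip [(234, array([314., 299.]))]
block centre - tcp (mag) [4.4 2.7]
near delta to release [ -0.4   4.1 -59.4] turn -0.6
far delta to release [ 61.1  -7.1 -59.4] turn -0.6
[(np.float64(213.0), np.float64(176.0)), (np.float64(432.2), np.float64(218.0)), (np.float64(480.5), np.float64(220.0)), (np.float64(428.7), np.float64(264.1)), (np.float64(253.0), np.float64(265.0)), (np.float64(385.1), np.float64(270.9)), (np.float64(246.2), np.float64(295.0)), (np.float64(402.9), np.float64(361.3))]
```

>>> play_rows(
  moves=[
    [[0.2, -0.8, 1.6, -15, -0.6], [0.2, 0, 0, -25, 0], [0.2, 0, 0, -14, 0], [0.2, 0, 0, 0, 0], [0.2, 0, 0, 0, 0]],
  ],
)

```text
time: 39.38
tcp_pos: [0.4878, 0.1452, 0.1289]
orientation: [0.0, 0.767, 0.642, 0.0]
ft_force: [0.5, 0.2, -0.9]
finger_gap: 0.31
gripper_force: 30.6
```

>>> play_rows(
  moves=[
    [[0.2, 0, 0, -1.5, 0], [0.42, 0, 0, 0, 0], [0.42, 0, 0, 0, 0], [0.42, 0, 0, 0, 0], [0.42, 0, 0, 0, 0]],
  ],
)

```text
time: 40.0
tcp_pos: [0.4877, 0.1452, 0.1271]
orientation: [0.0, 0.767, 0.642, 0.0]
ft_force: [0.7, 1.0, -0.4]
finger_gap: 0.417
gripper_force: 0.0
```

```bash
python3 -c "
from h import *
TH['C']=80;left('C')"
```

```text
t 40.0 tcp [487.7 145.2 127.1] a 79.8 F [ 0.7  1.  -0.4] gap 35.5 gf 0.0 j [10.  2. 93. -0. 84. 20.]
reds [(12, array([431.,   0.])), (130, array([317.,  46.])), (1303, array([585., 127.])), (56, array([399., 305.]))]
C trip [ 156.2 -436.1] turn 0.2
```

>>> play_rows(
  moves=[
    [[0.42, 0, 0, 30, 0], [0.42, 0, -2, 23, 0], [0.65, 19.8, -52.4, 0, 0], [0.65, 19.8, -52.4, 0, 0], [0.65, 19.8, -52.4, 0, 0]],
  ],
)

```text
time: 40.67
tcp_pos: [0.5476, -0.0153, 0.1803]
orientation: [0.0, 0.767, 0.642, 0.0]
ft_force: [0.7, -0.2, 0.8]
finger_gap: 0.651
gripper_force: 0.0
```

>>> play_rows(
  moves=[
    [[0.65, 19.8, -52.4, 0, 0], [0.65, 19.8, -52.4, 0, 0], [0.65, 19.8, -52.4, 0, 0], [0.65, 19.8, -52.4, -20, 0], [0.65, 19.8, -52.4, -40, 0]],
  ],
)

```text
time: 41.3
tcp_pos: [0.646, -0.2738, 0.1255]
orientation: [0.003, 0.767, 0.641, 0.001]
ft_force: [1.0, 0.8, -1.0]
finger_gap: 0.65
gripper_force: 0.0
```

>>> play_rows(
  moves=[
    [[0.65, 0, 0, -40, 0], [0.65, 0, 0, -35, 0], [0.65, 0, 0, 0, 0], [0.65, 0, 0, 0, 0], [0.65, 0, 0, 0, 0]],
  ],
)

```text
time: 41.92
tcp_pos: [0.6458, -0.2717, 0.052]
orientation: [0.002, 0.767, 0.642, 0.001]
ft_force: [0.6, 0.6, -0.4]
finger_gap: 0.65
gripper_force: 0.0
```

```bash
python3 -c "
from h import *
go('C',0,shot='pics/top6.png')"
```

```text
gone/moved A 90.5 (np.float64(253.0), np.float64(265.0))
gone/moved B 105.1 (np.float64(480.5), np.float64(220.0))
gone/moved C 48.5 (np.float64(480.5), np.float64(220.0))
gone/moved D 130.4 (np.float64(246.4), np.float64(295.1))
gone/moved E 108.0 (np.float64(480.5), np.float64(220.0))
gone/moved F 68.4 (np.float64(480.5), np.float64(220.0))
gone/moved G 74.4 (np.float64(246.4), np.float64(295.1))
gone/moved H 106.8 (np.float64(480.5), np.float64(220.0))
tube [(132.0, 239.0, 13.0), (147.7, 241.5, 14.0), (124.2, 269.4, 16.0), (140.0, 272.5, 16.0), (155.9, 275.9, 16.0)]
t 41.98 tcp [ 645.7 -271.7   51.8] a 79.8 F [ 0.3 -0.7  0.1] gap 54.8 gf 0.0 j [-27.  29.  69.  -0.  82. -17.]
C delta [ 0.8 -4.4] dz to 2: -49.8 turn -179.8
```

>>> play_rows(
  moves=[
    [[0.65, 0.8, -4.4, -26, 0], [0.65, 0, 0, -18, 0], [0.65, 0, 0, -5.5, 0], [0.65, 0, 0, 0, 0], [0.2, 0, 0, 0, 0]],
  ],
  grip_force=30,
)

```text
time: 42.6
tcp_pos: [0.6457, -0.2758, 0.0004]
orientation: [0.001, 0.767, 0.642, 0.0]
ft_force: [0.4, -0.5, -0.1]
finger_gap: 0.454
gripper_force: 0.0
```

>>> play_rows(
  moves=[
    [[0.2, 0, 0, 0, 0], [0.2, 0, 0, 0, 0], [0.2, 0, 0, 0, 0], [0.2, 0, 0, 45, 0], [0.2, 0, 0, 30, 0]],
  ],
)

```text
time: 43.22
tcp_pos: [0.645, -0.2756, 0.0752]
orientation: [0.0, 0.767, 0.642, -0.0]
ft_force: [-0.9, -0.9, 0.0]
finger_gap: 0.316
gripper_force: 29.9
```

>>> play_rows(
  moves=[
    [[0.2, -5.3, 33.2, 0, 10], [0.2, -5.3, 33.2, 0, 10], [0.2, -5.3, 33.2, 0, 10], [0.2, -5.3, 33.2, 0, 10], [0.2, -5.3, 33.2, 0, 10]],
  ],
)

```text
time: 43.85
tcp_pos: [0.6177, -0.1084, 0.0734]
orientation: [-0.001, 0.421, 0.907, -0.0]
ft_force: [0.6, -0.6, -0.4]
finger_gap: 0.315
gripper_force: 29.9
```

>>> play_rows(
  moves=[
    [[0.2, 0, 0, -20, 10], [0.2, 0, 0, -25, 0], [0.2, 0, 0, -15, 0], [0.2, 0, 0, 0, 0], [0.2, 0, 0, 0, 0]],
  ],
)

```text
time: 44.48
tcp_pos: [0.6191, -0.1099, 0.0151]
orientation: [0.001, 0.344, 0.939, 0.0]
ft_force: [-1.0, -0.8, 0.2]
finger_gap: 0.313
gripper_force: 29.9
```

>>> play_rows(
  moves=[
    [[0.2, 0, 0, -9, 0], [0.2, 0, 0, -4.5, 0], [0.2, 0, 0, 0, 0], [0.65, 0, 0, 0, 0], [0.65, 0, 0, 0, 0]],
  ],
)

```text
time: 45.1
tcp_pos: [0.6185, -0.1096, 0.0007]
orientation: [0.0, 0.344, 0.939, 0.0]
ft_force: [-0.9, 0.4, -0.1]
finger_gap: 0.647
gripper_force: 0.0
```

>>> play_rows(
  moves=[
    [[0.65, 0, 0, 20, 0], [0.65, 0, 0, 25, 0], [0.65, 0, 0, 0, -10.6], [0.65, 0, 0, 0, -10.6], [0.65, 0, 0, 0, -10.6]],
  ],
)

```text
time: 45.72
tcp_pos: [0.6193, -0.1097, 0.0478]
orientation: [0.001, 0.59, 0.807, 0.001]
ft_force: [-1.2, -0.8, -0.4]
finger_gap: 0.651
gripper_force: 0.0
```

>>> play_rows(
  moves=[
    [[0.65, 0, 0, 0, -10.6], [0.65, 0, 0, 0, -10.6], [0.65, 0, 0, 0, -10.6], [0.65, 0, 0, 0, -10.6], [0.65, 0, 0, 0, -10.6]],
  ],
)

```text
time: 46.35
tcp_pos: [0.6192, -0.1098, 0.0477]
orientation: [0.001, 0.888, 0.459, 0.001]
ft_force: [-0.0, 0.0, -0.8]
finger_gap: 0.652
gripper_force: 0.0
```

>>> play_rows(
  moves=[
    [[0.65, 0, 0, 0, -10.6], [0.65, 0, 0, 0, -10.6], [0.65, 0, 0, 0, -10.6], [0.65, 0, 0, 0, -10.6], [0.65, 0, 0, 0, -10.6]],
  ],
)

```text
time: 46.98
tcp_pos: [0.6192, -0.1097, 0.0477]
orientation: [0.0, 1.0, 0.015, 0.001]
ft_force: [0.2, -0.3, -0.8]
finger_gap: 0.647
gripper_force: 0.0
```

>>> play_rows(
  moves=[
    [[0.65, 0, 0, 0, -10.6], [0.65, 0, 0, 0, -10.6], [0.65, 0, 0, 0, -10.6], [0.65, 0, 0, 0, -10.4], [0.65, 0, 0, 0, 0]],
  ],
)

```text
time: 47.6
tcp_pos: [0.6192, -0.1097, 0.0474]
orientation: [-0.0, 0.94, -0.342, 0.001]
ft_force: [0.5, 0.3, 0.7]
finger_gap: 0.648
gripper_force: 0.0
```

```bash
python3 -c "
from h import *
o=st();a=cams.camera('wrist');cv2.imwrite('pics/wC.png',a);a=a.astype(int)
mk=((a[:,:,2]-a[:,:,1]>25)&(a[:,:,2]-a[:,:,0]>25)&(a[:,:,2]>120)).astype(np.uint8)
n,_,s,c=cv2.connectedComponentsWithStats(mk)
for i in range(1,n):
  if s[i,4]>30: print(s[i,4],np.round(c[i]),np.round(atz('wrist',c[i],.016,o)*1e3))
"
```

```text
t 47.6 tcp [ 619.2 -109.7   47.4] a -40.1 F [0.5 0.3 0.7] gap 55.1 gf 0.0 j [-15.  20.  81.  -0.  78. 115.]
78 [604. 184.] [ 551. -276.   16.]
152 [315. 267.] [ 623. -113.   16.]
93 [511. 298.] [ 534. -187.   16.]
```

>>> play_rows(
  moves=[
    [[0.65, 0, 0, -24, 0], [0.65, 0, 0, -16, 0], [0.65, 0, 0, -5, 0], [0.65, 0, 0, 0, 0], [0.2, 0, 0, 0, 0]],
  ],
  grip_force=30,
)

```text
time: 48.28
tcp_pos: [0.6192, -0.1097, 0.0017]
orientation: [-0.0, 0.939, -0.343, 0.001]
ft_force: [0.1, -1.2, -0.3]
finger_gap: 0.448
gripper_force: 0.0
```

>>> play_rows(
  moves=[
    [[0.2, 0, 0, 0, 0], [0.2, 0, 0, 0, 0], [0.2, 0, 0, 0, 0], [0.2, 0, 0, 40, 0], [0.2, 0, 0, 55, 10]],
  ],
)

```text
time: 48.9
tcp_pos: [0.6164, -0.109, 0.0936]
orientation: [0.0, 0.966, -0.258, -0.003]
ft_force: [0.4, -0.2, -0.7]
finger_gap: 0.315
gripper_force: 30.0
```

>>> play_rows(
  moves=[
    [[0.2, -13.1, 25.2, 45, 10], [0.2, -13.1, 25.2, 38, 10], [0.2, -13.1, 25.2, 0, 10], [0.2, -13.1, 25.2, 0, 10], [0.2, -13.1, 25.2, 0, 10]],
  ],
)

```text
time: 49.52
tcp_pos: [0.5521, 0.0173, 0.1782]
orientation: [-0.0, 0.985, 0.175, -0.0]
ft_force: [-0.0, 0.3, 0.4]
finger_gap: 0.313
gripper_force: 30.0
```

>>> play_rows(
  moves=[
    [[0.2, -13.1, 25.2, 0, 10], [0.2, -13.1, 25.2, 0, 10], [0.2, -13.1, 25.2, 0, 10], [0.2, -13.1, 25.2, 0, 10], [0.2, -13.1, 25.2, 0, 10]],
  ],
)

```text
time: 50.15
tcp_pos: [0.4866, 0.1431, 0.1781]
orientation: [-0.0, 0.818, 0.575, -0.001]
ft_force: [0.4, -0.7, 0.7]
finger_gap: 0.316
gripper_force: 30.0
```

>>> play_rows(
  moves=[
    [[0.2, 0, 0, 0, 9.8], [0.2, 0, 0, 0, 0], [0.2, 0, 0, 0, 0], [0.2, 0, 0, 0, 0], [0.2, 0, 0, 0, 0]],
  ],
)

```text
time: 50.78
tcp_pos: [0.4876, 0.1422, 0.1786]
orientation: [-0.0, 0.769, 0.64, -0.0]
ft_force: [-0.7, -0.3, -1.0]
finger_gap: 0.312
gripper_force: 30.0
```

```bash
python3 -c "
from h import *
hold();print(reds())"
```

```text
t 50.77 tcp [487.6 142.2 178.6] a 79.5 F [-0.7 -0.3 -1. ] gap 26.5 gf 30.0 j [10.  1. 89. -0. 90. 20.]
red in grip [(236, array([314., 309.]))]
block centre - tcp (mag) [0.1 2.6]
near delta to release [  0.3   5.4 -55.6] turn 0.2
far delta to release [ 61.8  -5.8 -55.6] turn 0.2
[(np.float64(204.0), np.float64(175.0)), (np.float64(215.0), np.float64(176.0)), (np.float64(218.0), np.float64(176.0)), (np.float64(480.5), np.float64(220.0)), (np.float64(428.7), np.float64(264.1)), (np.float64(253.0), np.float64(265.0)), (np.float64(385.1), np.float64(270.9)), (np.float64(246.2), np.float64(295.0)), (np.float64(402.9), np.float64(361.3))]
```

>>> play_rows(
  moves=[
    [[0.2, 0.6, 6.5, -15, 0.2], [0.2, 0, 0, -25, 0], [0.2, 0, 0, -14, 0], [0.2, 0, 0, 0, 0], [0.2, 0, 0, 0, 0]],
  ],
)

```text
time: 51.5
tcp_pos: [0.4884, 0.149, 0.1251]
orientation: [0.0, 0.767, 0.642, 0.0]
ft_force: [-0.4, -0.1, 0.3]
finger_gap: 0.319
gripper_force: 30.5
```

>>> play_rows(
  moves=[
    [[0.2, 0, 0, -1, 0], [0.42, 0, 0, 0, 0], [0.42, 0, 0, 0, 0], [0.42, 0, 0, 0, 0], [0.42, 0, 0, 0, 0]],
  ],
)

```text
time: 52.12
tcp_pos: [0.4881, 0.1489, 0.1238]
orientation: [0.0, 0.767, 0.642, 0.0]
ft_force: [0.4, -0.4, -0.1]
finger_gap: 0.418
gripper_force: 0.0
```

```bash
python3 -c "
from h import *
left('E');print(goal('E',0))"
```

```text
t 52.12 tcp [488.1 148.9 123.8] a 79.8 F [ 0.4 -0.4 -0.1] gap 35.5 gf 0.0 j [11.  3. 93. -0. 84. 21.]
reds [(50, array([432.,   2.])), (149, array([317.,  52.])), (1304, array([587., 132.])), (195, array([320., 127.])), (57, array([400., 311.]))]
E trip [  48.  -327.3] turn 169.2
[ 535.45950623 -180.27660818]
```

>>> play_rows(
  moves=[
    [[0.42, 0, 0, 30, 0], [0.42, 0, 0, 23, 0], [0.65, 6.8, -47, 0, -1.6], [0.65, 6.8, -47, 0, -1.6], [0.65, 6.8, -47, 0, -1.6]],
  ],
)

```text
time: 52.8
tcp_pos: [0.5086, 0.0067, 0.177]
orientation: [0.0, 0.793, 0.609, 0.0]
ft_force: [0.3, -0.7, 0.8]
finger_gap: 0.651
gripper_force: 0.0
```

>>> play_rows(
  moves=[
    [[0.65, 6.8, -47, 0, -1.6], [0.65, 6.8, -47, 0, -1.6], [0.65, 6.8, -47, -30, -1.6], [0.65, 6.6, -47, -40, -1.6], [0.65, 0, 0, -35, 0]],
  ],
)

```text
time: 53.42
tcp_pos: [0.5354, -0.1834, 0.0703]
orientation: [0.0, 0.827, 0.562, -0.0]
ft_force: [-0.5, -0.1, -0.5]
finger_gap: 0.648
gripper_force: 0.0
```

>>> play_rows(
  moves=[
    [[0.65, 0, 0, -20, 0], [0.65, 0, 0, 0, 0], [0.65, 0, 0, 0, 0], [0.65, 0, 0, 0, 0], [0.65, 0, 0, 0, 0]],
  ],
)

```text
time: 54.05
tcp_pos: [0.5362, -0.1802, 0.053]
orientation: [0.001, 0.826, 0.564, 0.001]
ft_force: [-0.3, -0.3, -0.3]
finger_gap: 0.649
gripper_force: 0.0
```

```bash
python3 -c "
from h import *
go('E',0,shot='pics/top7.png')"
```

```text
gone/moved A 90.5 (np.float64(253.0), np.float64(265.0))
gone/moved B 105.1 (np.float64(480.5), np.float64(220.0))
gone/moved C 48.5 (np.float64(480.5), np.float64(220.0))
gone/moved D 130.5 (np.float64(253.0), np.float64(265.0))
gone/moved E 108.0 (np.float64(480.5), np.float64(220.0))
gone/moved F 68.4 (np.float64(480.5), np.float64(220.0))
gone/moved G 74.6 (np.float64(246.2), np.float64(295.0))
gone/moved H 89.4 (np.float64(517.5), np.float64(291.5))
tube [(132.0, 239.0, 13.0), (147.7, 241.5, 14.0), (124.1, 269.5, 15.0), (139.9, 272.5, 15.0), (156.1, 276.2, 17.0), (172.9, 278.8, 15.0)]
t 54.1 tcp [ 536.  -180.1   52.8] a 68.6 F [ 0.2 -0.2  1.3] gap 55.3 gf 0.0 j [-24.  13.  91.  -0.  77.  -3.]
E delta [-0.6 -0.1] dz to 2: -50.8 turn -179.6
```

>>> play_rows(
  moves=[
    [[0.65, -0.6, 0, -26, 0.4], [0.65, 0, 0, -18, 0], [0.65, 0, 0, -6, 0], [0.65, 0, 0, 0, 0], [0.2, 0, 0, 0, 0]],
  ],
  grip_force=30,
)

```text
time: 54.72
tcp_pos: [0.5356, -0.1803, 0.0026]
orientation: [0.001, 0.824, 0.567, 0.0]
ft_force: [-0.2, 0.5, 1.4]
finger_gap: 0.454
gripper_force: 0.0
```

>>> play_rows(
  moves=[
    [[0.2, 0, 0, 0, 0], [0.2, 0, 0, 0, 0], [0.2, 0, 0, 0, 0], [0.2, 0, 0, 45, 0], [0.2, 0, 0, 30, 0]],
  ],
)

```text
time: 55.35
tcp_pos: [0.5349, -0.18, 0.0778]
orientation: [0.0, 0.824, 0.567, 0.0]
ft_force: [0.5, -0.1, 1.3]
finger_gap: 0.319
gripper_force: 30.0
```

>>> play_rows(
  moves=[
    [[0.2, 16.7, 14, 0, 10], [0.2, 16.7, 14, 0, 10], [0.2, 16.7, 14, 0, 10], [0.2, 16.7, 14, 0, 10], [0.2, 16.7, 14, 0, 10]],
  ],
)

```text
time: 55.98
tcp_pos: [0.6183, -0.1094, 0.0759]
orientation: [-0.001, 0.505, 0.863, -0.0]
ft_force: [1.0, -0.3, -0.3]
finger_gap: 0.314
gripper_force: 30.0
```

>>> play_rows(
  moves=[
    [[0.2, 0, 0, -20, 10], [0.2, 0, 0, -25, 10], [0.2, 0, 0, -15, 0], [0.2, 0, 0, 0, 0], [0.2, 0, 0, 0, 0]],
  ],
)

```text
time: 56.6
tcp_pos: [0.619, -0.1103, 0.0176]
orientation: [0.001, 0.351, 0.936, 0.0]
ft_force: [-0.2, 0.6, 1.1]
finger_gap: 0.314
gripper_force: 30.0
```

```bash
python3 -c "
from h import *
hold();print(reds())"
```

```text
t 56.6 tcp [ 619.  -110.3   17.6] a 138.9 F [-0.2  0.6  1.1] gap 26.7 gf 30.0 j [-15.  22.  83.   0.  75. -64.]
red in grip [(194, array([319., 336.]))]
block centre - tcp (mag) [-8.5 -3.5]
near delta to release [-131.   257.9  105.4] turn -59.2
far delta to release [-69.5 246.7 105.4] turn -59.2
[(np.float64(218.0), np.float64(176.0)), (np.float64(480.5), np.float64(220.0)), (np.float64(428.7), np.float64(264.1)), (np.float64(253.0), np.float64(265.0)), (np.float64(246.2), np.float64(295.0)), (np.float64(402.9), np.float64(361.3))]
```

>>> play_rows(
  moves=[
    [[0.2, 0, 0, -9, 0], [0.2, 0, 0, -5, 0], [0.2, 0, 0, 0, 0], [0.65, 0, 0, 0, 0], [0.65, 0, 0, 0, 0]],
  ],
)

```text
time: 57.32
tcp_pos: [0.6182, -0.11, 0.0023]
orientation: [-0.0, 0.35, 0.937, 0.0]
ft_force: [0.2, -0.3, -0.2]
finger_gap: 0.643
gripper_force: 0.0
```

>>> play_rows(
  moves=[
    [[0.65, 0, 0, 20, 0], [0.65, 0, 0, 25, 0], [0.65, 0, 0, 0, -10.6], [0.65, 0, 0, 0, -10.6], [0.65, 0, 0, 0, -10.6]],
  ],
)

```text
time: 57.95
tcp_pos: [0.6191, -0.1102, 0.0497]
orientation: [0.001, 0.596, 0.803, 0.0]
ft_force: [0.6, -0.5, 0.1]
finger_gap: 0.653
gripper_force: 0.0
```

>>> play_rows(
  moves=[
    [[0.65, 0, 0, 0, -10.6], [0.65, 0, 0, 0, -10.6], [0.65, 0, 0, 0, -10.6], [0.65, 0, 0, 0, -10.6], [0.65, 0, 0, 0, -10.6]],
  ],
)

```text
time: 58.58
tcp_pos: [0.6191, -0.1102, 0.0495]
orientation: [0.001, 0.892, 0.453, 0.001]
ft_force: [0.7, 0.3, -0.5]
finger_gap: 0.65
gripper_force: 0.0
```

>>> play_rows(
  moves=[
    [[0.65, 0, 0, 0, -10.6], [0.65, 0, 0, 0, -10.6], [0.65, 0, 0, 0, -10.6], [0.65, 0, 0, 0, -10.6], [0.65, 0, 0, 0, -10.6]],
  ],
)

```text
time: 59.2
tcp_pos: [0.6191, -0.1102, 0.0495]
orientation: [0.0, 1.0, 0.008, 0.001]
ft_force: [0.1, -0.2, 0.6]
finger_gap: 0.647
gripper_force: 0.0
```

>>> play_rows(
  moves=[
    [[0.65, 0, 0, 0, -10.6], [0.65, 0, 0, 0, -10.6], [0.65, 0, 0, 0, -10.6], [0.65, 0, 0, 0, -10.4], [0.65, 0, 0, 0, 0]],
  ],
)

```text
time: 59.82
tcp_pos: [0.619, -0.1102, 0.0493]
orientation: [-0.0, 0.937, -0.349, 0.001]
ft_force: [0.4, 0.2, -0.2]
finger_gap: 0.65
gripper_force: 0.0
```

```bash
cat >> h.py <<'E'
def wr():
    o=st();a=cams.camera('wrist').astype(int)
    mk=((a[:,:,2]-a[:,:,1]>25)&(a[:,:,2]-a[:,:,0]>25)&(a[:,:,2]>120)).astype(np.uint8)
    n,_,s,c=cv2.connectedComponentsWithStats(mk);t=np.radians(toola(o))
    for i in range(1,n):
        if s[i,4]>30: X=atz('wrist',c[i],.016,o)*1e3;print(s[i,4],np.round(c[i]),np.round(X),"centre if aligned - tcp",np.round(X[:2]-6.5*np.array([np.cos(t),np.sin(t)])-o["tcp_pos"][:2]*1e3,1))
E
python3 -c "
from h import *
wr()"
```

```text
t 59.83 tcp [ 619.  -110.2   49.3] a -40.9 F [ 0.4  0.2 -0.2] gap 55.2 gf 0.0 j [-15.  20.  81.  -0.  78. 116.]
78 [601. 180.] [ 551. -276.   16.] centre if aligned - tcp [ -73.4 -161.3]
152 [315. 268.] [ 621. -113.   16.] centre if aligned - tcp [-2.5  1.3]
```

>>> play_rows(
  moves=[
    [[0.65, -2.5, 1.3, -24, 0], [0.65, 0, 0, -17, 0], [0.65, 0, 0, -6, 0], [0.65, 0, 0, 0, 0], [0.2, 0, 0, 0, 0]],
  ],
  grip_force=30,
)

```text
time: 60.5
tcp_pos: [0.6166, -0.1089, 0.0016]
orientation: [-0.0, 0.937, -0.35, 0.001]
ft_force: [0.4, -0.2, -0.0]
finger_gap: 0.453
gripper_force: 0.0
```

>>> play_rows(
  moves=[
    [[0.2, 0, 0, 0, 0], [0.2, 0, 0, 0, 0], [0.2, 0, 0, 0, 0], [0.2, 0, 0, 40, 0], [0.2, 0, 0, 55, 10]],
  ],
)

```text
time: 61.12
tcp_pos: [0.6138, -0.1082, 0.0937]
orientation: [0.0, 0.964, -0.265, -0.003]
ft_force: [0.5, 0.1, 0.0]
finger_gap: 0.317
gripper_force: 30.0
```

>>> play_rows(
  moves=[
    [[0.2, -6.7, 24.3, 45, 10], [0.2, -6.7, 24.3, 38, 10], [0.2, -6.7, 24.3, 0, 10], [0.2, -6.7, 24.3, 0, 10], [0.2, -6.7, 24.3, 0, 10]],
  ],
)

```text
time: 61.75
tcp_pos: [0.5817, 0.0136, 0.1783]
orientation: [-0.0, 0.986, 0.168, -0.0]
ft_force: [-1.2, 0.8, 0.2]
finger_gap: 0.315
gripper_force: 30.0
```

>>> play_rows(
  moves=[
    [[0.2, -6.7, 24.3, 0, 10], [0.2, -6.7, 24.3, 0, 10], [0.2, -6.7, 24.3, 0, 10], [0.2, -6.7, 24.3, 0, 10], [0.2, -6.7, 24.3, 0, 10]],
  ],
)

```text
time: 62.38
tcp_pos: [0.5482, 0.135, 0.1781]
orientation: [-0.0, 0.822, 0.569, -0.001]
ft_force: [-0.1, -0.0, -0.0]
finger_gap: 0.322
gripper_force: 30.0
```

>>> play_rows(
  moves=[
    [[0.2, 0, 0, 0, 10.5], [0.2, 0, 0, 0, 0], [0.2, 0, 0, 0, 0], [0.2, 0, 0, 0, 0], [0.2, 0, 0, 0, 0]],
  ],
)

```text
time: 63.0
tcp_pos: [0.549, 0.134, 0.1787]
orientation: [-0.0, 0.769, 0.639, -0.0]
ft_force: [0.1, 0.4, 0.4]
finger_gap: 0.317
gripper_force: 30.0
```

```bash
python3 -c "
from h import *
hold();print(reds())"
```

```text
t 63.0 tcp [549.  134.  178.7] a 79.4 F [0.1 0.4 0.4] gap 26.9 gf 30.0 j [ 8.  8. 81. -0. 91. 19.]
red in grip [(249, array([314., 306.]))]
block centre - tcp (mag) [1.4 2.6]
near delta to release [-61.   13.6 -55.7] turn 0.3
far delta to release [  0.5   2.4 -55.7] turn 0.3
[(np.float64(211.0), np.float64(176.0)), (np.float64(216.3), np.float64(176.2)), (np.float64(480.5), np.float64(220.0)), (np.float64(428.7), np.float64(264.1)), (np.float64(253.0), np.float64(265.0)), (np.float64(246.2), np.float64(295.0)), (np.float64(402.9), np.float64(361.3))]
```

>>> play_rows(
  moves=[
    [[0.2, 0.6, 2.8, -15, 0.3], [0.2, 0, 0, -25, 0], [0.2, 0, 0, -14, 0], [0.2, 0, 0, 0, 0], [0.2, 0, 0, 0, 0]],
  ],
)

```text
time: 63.72
tcp_pos: [0.5498, 0.1371, 0.1252]
orientation: [0.0, 0.767, 0.642, 0.0]
ft_force: [0.2, -0.2, -0.5]
finger_gap: 0.315
gripper_force: 30.7
```

>>> play_rows(
  moves=[
    [[0.2, 0, 0, -1, 0], [0.42, 0, 0, 0, 0], [0.42, 0, 0, 0, 0], [0.42, 0, 0, 0, 0], [0.42, 0, 0, 0, 0]],
  ],
)

```text
time: 64.35
tcp_pos: [0.5495, 0.137, 0.1238]
orientation: [0.0, 0.767, 0.642, 0.0]
ft_force: [0.3, 0.6, 0.4]
finger_gap: 0.419
gripper_force: 0.0
```

```bash
python3 -c "
from h import *
left('F');print(goal('F',0))"
```

```text
t 64.35 tcp [549.5 137.  123.8] a 79.8 F [0.3 0.6 0.4] gap 35.6 gf 0.0 j [ 8. 10. 86. -0. 85. 18.]
reds [(36, array([202.,   1.])), (140, array([314.,  48.])), (121, array([191.,  57.])), (1777, array([528., 121.])), (162, array([184., 129.])), (50, array([233., 310.]))]
F trip [   3.1 -404.6] turn 163.2
[ 551.676822   -269.28886525]
```

>>> play_rows(
  moves=[
    [[0.42, 0, 0, 30, 0], [0.42, 0, 0, 23, 0], [0.65, 0.3, -50.8, 0, -2.1], [0.65, 0.3, -50.8, 0, -2.1], [0.65, 0.3, -50.8, 0, -2.1]],
  ],
)

```text
time: 65.03
tcp_pos: [0.5504, -0.0166, 0.1769]
orientation: [0.0, 0.801, 0.598, 0.0]
ft_force: [0.1, 0.1, -0.7]
finger_gap: 0.648
gripper_force: 0.0
```

>>> play_rows(
  moves=[
    [[0.65, 0.3, -50.8, 0, -2.1], [0.65, 0.3, -50.8, 0, -2.1], [0.65, 0.3, -50.8, 0, -2.1], [0.65, 0.3, -50.8, -30, -2.1], [0.65, 0.3, -50.8, -40, -2.1]],
  ],
)

```text
time: 65.65
tcp_pos: [0.5528, -0.27, 0.109]
orientation: [0.002, 0.853, 0.522, 0.001]
ft_force: [-0.2, -0.3, -0.1]
finger_gap: 0.649
gripper_force: 0.0
```

>>> play_rows(
  moves=[
    [[0.65, 0, 0, -35, 0], [0.65, 0, 0, -20, 0], [0.65, 0, 0, 0, 0], [0.65, 0, 0, 0, 0], [0.65, 0, 0, 0, 0]],
  ],
)

```text
time: 66.28
tcp_pos: [0.5533, -0.2678, 0.0554]
orientation: [0.002, 0.852, 0.523, 0.001]
ft_force: [-0.1, 1.0, 0.5]
finger_gap: 0.649
gripper_force: 0.0
```

```bash
python3 -c "
from h import *
go('F',0,shot='pics/top8.png');wr()"
```

```text
gone/moved A 90.5 (np.float64(253.0), np.float64(265.0))
gone/moved B 132.7 (np.float64(253.0), np.float64(265.0))
gone/moved C 185.0 (np.float64(253.0), np.float64(265.0))
gone/moved D 130.5 (np.float64(253.0), np.float64(265.0))
gone/moved E 132.4 (np.float64(253.0), np.float64(265.0))
gone/moved F 175.5 (np.float64(253.0), np.float64(265.0))
gone/moved G 74.6 (np.float64(246.2), np.float64(295.0))
gone/moved H 184.9 (np.float64(253.0), np.float64(265.0))
tube [(132.0, 239.0, 13.0), (147.7, 241.5, 14.0), (163.7, 244.7, 15.0), (124.1, 269.5, 15.0), (139.9, 272.5, 15.0), (155.9, 276.2, 16.0), (172.8, 278.7, 16.0)]
t 66.33 tcp [ 553.1 -267.8   55.2] a 63.1 F [ 0.2  1.  -0.2] gap 55.3 gf 0.0 j [-31.  18.  83.  -0.  78.  -4.]
F delta [-1.4 -1.5] dz to 2: -53.2 turn 179.9
t 66.33 tcp [ 553.1 -267.8   55.2] a 63.1 F [ 0.2  1.  -0.2] gap 55.3 gf 0.0 j [-31.  18.  83.  -0.  78.  -4.]
106 [322. 286.] [ 551. -276.   16.] centre if aligned - tcp [ -5.3 -13.7]
38 [ 42. 333.] [ 353. -224.   16.] centre if aligned - tcp [-203.3   37.7]
56 [522. 353.] [ 646. -383.   16.] centre if aligned - tcp [  90.3 -121.4]
```

>>> play_rows(
  moves=[
    [[0.65, -0.7, -1.5, -28, 0], [0.65, 0, 0, -19, 0], [0.65, 0, 0, -6, 0], [0.65, 0, 0, 0, 0], [0.2, 0, 0, 0, 0]],
  ],
  grip_force=30,
)

```text
time: 67.0
tcp_pos: [0.5519, -0.2695, 0.0011]
orientation: [0.001, 0.853, 0.523, 0.0]
ft_force: [0.3, 0.3, 0.1]
finger_gap: 0.45
gripper_force: 0.0
```

>>> play_rows(
  moves=[
    [[0.2, 0, 0, 0, 0], [0.2, 0, 0, 0, 0], [0.2, 0, 0, 0, 0], [0.2, 0, 0, 45, 0], [0.2, 0, 0, 30, 0]],
  ],
)

```text
time: 67.62
tcp_pos: [0.5512, -0.2692, 0.0761]
orientation: [0.0, 0.853, 0.523, 0.0]
ft_force: [-0.3, -0.1, -0.6]
finger_gap: 0.315
gripper_force: 30.0
```

>>> play_rows(
  moves=[
    [[0.2, 13.4, 32, 0, 10], [0.2, 13.4, 32, 0, 10], [0.2, 13.4, 32, 0, 10], [0.2, 13.4, 32, 0, 10], [0.2, 13.4, 32, 0, 10]],
  ],
)

```text
time: 68.25
tcp_pos: [0.618, -0.108, 0.0743]
orientation: [-0.001, 0.549, 0.836, -0.0]
ft_force: [-0.8, -0.5, -0.9]
finger_gap: 0.314
gripper_force: 29.9
```

>>> play_rows(
  moves=[
    [[0.2, 0, 0, -20, 10], [0.2, 0, 0, -25, 10], [0.2, 0, 0, -15, 6], [0.2, 0, 0, 0, 0], [0.2, 0, 0, 0, 0]],
  ],
)

```text
time: 68.88
tcp_pos: [0.6185, -0.1093, 0.0155]
orientation: [0.0, 0.351, 0.936, 0.0]
ft_force: [-0.3, 0.2, -0.5]
finger_gap: 0.323
gripper_force: 29.9
```

```bash
python3 -c "
from h import *
hold()"
```

```text
t 68.88 tcp [ 618.5 -109.3   15.5] a 138.9 F [-0.3  0.2 -0.5] gap 27.5 gf 29.9 j [-15.  22.  83.   0.  75. -64.]
red in grip [(193, array([319., 336.]))]
block centre - tcp (mag) [-8.4 -3.5]
near delta to release [-130.5  256.8  107.5] turn -59.2
far delta to release [-69.  245.7 107.5] turn -59.2
```

>>> play_rows(
  moves=[
    [[0.2, 0, 0, -9, 0], [0.2, 0, 0, -4.5, 0], [0.2, 0, 0, 0, 0], [0.65, 0, 0, 0, 0], [0.65, 0, 0, 0, 0]],
  ],
)

```text
time: 69.55
tcp_pos: [0.6181, -0.1091, 0.0014]
orientation: [-0.0, 0.35, 0.937, 0.0]
ft_force: [-0.1, -0.3, -0.5]
finger_gap: 0.647
gripper_force: 0.0
```

>>> play_rows(
  moves=[
    [[0.65, 0, 0, 20, 0], [0.65, 0, 0, 25, 0], [0.65, 0, 0, 0, -10.6], [0.65, 0, 0, 0, -10.6], [0.65, 0, 0, 0, -10.6]],
  ],
)

```text
time: 70.18
tcp_pos: [0.6189, -0.1093, 0.0486]
orientation: [0.001, 0.596, 0.803, 0.0]
ft_force: [0.5, 0.2, 0.8]
finger_gap: 0.649
gripper_force: 0.0
```

>>> play_rows(
  moves=[
    [[0.65, 0, 0, 0, -10.6], [0.65, 0, 0, 0, -10.6], [0.65, 0, 0, 0, -10.6], [0.65, 0, 0, 0, -10.6], [0.65, 0, 0, 0, -10.6]],
  ],
)

```text
time: 70.8
tcp_pos: [0.6189, -0.1093, 0.0485]
orientation: [0.001, 0.892, 0.453, 0.001]
ft_force: [0.2, -0.5, 0.3]
finger_gap: 0.649
gripper_force: 0.0
```

>>> play_rows(
  moves=[
    [[0.65, 0, 0, 0, -10.6], [0.65, 0, 0, 0, -10.6], [0.65, 0, 0, 0, -10.6], [0.65, 0, 0, 0, -10.6], [0.65, 0, 0, 0, -10.6]],
  ],
)

```text
time: 71.42
tcp_pos: [0.6189, -0.1094, 0.0485]
orientation: [0.0, 1.0, 0.008, 0.001]
ft_force: [0.3, 0.4, -0.7]
finger_gap: 0.65
gripper_force: 0.0
```

>>> play_rows(
  moves=[
    [[0.65, 0, 0, 0, -10.6], [0.65, 0, 0, 0, -10.6], [0.65, 0, 0, 0, -10.6], [0.65, 0, 0, 0, -10.4], [0.65, 0, 0, 0, 0]],
  ],
)

```text
time: 72.05
tcp_pos: [0.6188, -0.1093, 0.0482]
orientation: [-0.0, 0.937, -0.349, 0.001]
ft_force: [-1.2, -0.2, -1.7]
finger_gap: 0.649
gripper_force: 0.0
```

```bash
python3 -c "
from h import *
wr()"
```

```text
t 72.05 tcp [ 618.8 -109.3   48.2] a -40.9 F [-1.2 -0.2 -1.7] gap 55.1 gf 0.0 j [-15.  20.  81.  -0.  78. 116.]
153 [315. 271.] [ 621. -112.   16.] centre if aligned - tcp [-3.   1.7]
```

>>> play_rows(
  moves=[
    [[0.65, -2.5, 1.3, -24, 0], [0.65, 0, 0, -17, 0], [0.65, 0, 0, -5, 0], [0.65, 0, 0, 0, 0], [0.2, 0, 0, 0, 0]],
  ],
  grip_force=30,
)

```text
time: 72.72
tcp_pos: [0.6165, -0.1081, 0.0015]
orientation: [-0.0, 0.937, -0.35, 0.001]
ft_force: [0.3, 0.7, -0.4]
finger_gap: 0.452
gripper_force: 0.0
```

>>> play_rows(
  moves=[
    [[0.2, 0, 0, 0, 0], [0.2, 0, 0, 0, 0], [0.2, 0, 0, 0, 0], [0.2, 0, 0, 40, 0], [0.2, 0, 0, 55, 10]],
  ],
)

```text
time: 73.35
tcp_pos: [0.6136, -0.1073, 0.0934]
orientation: [0.0, 0.964, -0.265, -0.003]
ft_force: [0.1, -0.3, -0.6]
finger_gap: 0.314
gripper_force: 30.0
```

>>> play_rows(
  moves=[
    [[0.2, -6.7, 24.3, 45, 10], [0.2, -6.7, 24.3, 38, 10], [0.2, -6.7, 24.3, 0, 10], [0.2, -6.7, 24.3, 0, 10], [0.2, -6.7, 24.3, 0, 10]],
  ],
)

```text
time: 73.97
tcp_pos: [0.5815, 0.0145, 0.178]
orientation: [-0.0, 0.986, 0.168, -0.001]
ft_force: [-0.2, -0.1, -1.2]
finger_gap: 0.316
gripper_force: 30.0
```

>>> play_rows(
  moves=[
    [[0.2, -6.7, 24.3, 0, 10], [0.2, -6.7, 24.3, 0, 10], [0.2, -6.7, 24.3, 0, 10], [0.2, -6.7, 24.3, 0, 10], [0.2, -6.7, 24.3, 0, 10]],
  ],
)

```text
time: 74.6
tcp_pos: [0.548, 0.1359, 0.1779]
orientation: [-0.0, 0.822, 0.569, -0.001]
ft_force: [-0.3, 0.1, -0.1]
finger_gap: 0.32
gripper_force: 30.0
```

>>> play_rows(
  moves=[
    [[0.2, 0, 0, 0, 10.5], [0.2, 0, 0, 0, 0], [0.2, 0, 0, 0, 0], [0.2, 0, 0, 0, 0], [0.2, 0, 0, 0, 0]],
  ],
)

```text
time: 75.22
tcp_pos: [0.5487, 0.1348, 0.1785]
orientation: [0.0, 0.769, 0.639, -0.0]
ft_force: [0.4, 0.1, -0.1]
finger_gap: 0.316
gripper_force: 30.0
```

```bash
python3 -c "
from h import *
hold();print(reds())"
```

```text
t 75.22 tcp [548.7 134.8 178.5] a 79.4 F [ 0.4  0.1 -0.1] gap 26.8 gf 30.0 j [ 8.  8. 81. -0. 91. 19.]
red in grip [(247, array([314., 308.]))]
block centre - tcp (mag) [0.5 2.6]
near delta to release [-60.8  12.7 -55.5] turn 0.3
far delta to release [  0.7   1.6 -55.5] turn 0.3
[(np.float64(205.0), np.float64(175.0)), (np.float64(209.5), np.float64(176.0)), (np.float64(480.5), np.float64(220.0)), (np.float64(252.8), np.float64(265.0)), (np.float64(246.2), np.float64(295.0)), (np.float64(402.9), np.float64(361.3))]
```

>>> play_rows(
  moves=[
    [[0.2, 0.8, 2.5, -15, 0.3], [0.2, 0, 0, -25, 0], [0.2, 0, 0, -14, 0], [0.2, 0, 0, 0, 0], [0.2, 0, 0, 0, 0]],
  ],
)

```text
time: 75.95
tcp_pos: [0.5498, 0.1377, 0.125]
orientation: [0.0, 0.767, 0.642, 0.0]
ft_force: [0.4, 0.8, 0.4]
finger_gap: 0.317
gripper_force: 30.6
```

>>> play_rows(
  moves=[
    [[0.2, 0, 0, -1, 0], [0.42, 0, 0, 0, 0], [0.42, 0, 0, 0, 0], [0.42, 0, 0, 0, 0], [0.42, 0, 0, 0, 0]],
  ],
)

```text
time: 76.58
tcp_pos: [0.5495, 0.1376, 0.1236]
orientation: [0.0, 0.767, 0.642, 0.0]
ft_force: [-0.1, 0.7, -0.9]
finger_gap: 0.421
gripper_force: 0.0
```

>>> play_rows(
  moves=[
    [[0.42, 0, 0, 30, 0], [0.42, 0, 0, 23, 0], [0, 0, -60, 0, 0], [0, 0, -60, 0, 0], [0, 0, -60, 0, 0]],
  ],
)

```text
time: 77.2
tcp_pos: [0.5494, -0.0439, 0.1768]
orientation: [0.0, 0.767, 0.642, 0.0]
ft_force: [1.2, 0.3, 0.4]
finger_gap: 0.001
gripper_force: 0.0
```

>>> play_rows(
  moves=[
    [[0, 0, -60, 0, 0], [0, 0, -60, 0, 0], [0, 0, -60, 0, 0], [0, 0, -30, 0, 0], [0, 0, 0, 0, 0]],
  ],
)

```text
time: 77.82
tcp_pos: [0.549, -0.2547, 0.1761]
orientation: [-0.0, 0.768, 0.64, -0.0]
ft_force: [0.5, 1.3, 0.8]
finger_gap: -0.004
gripper_force: 0.0
```

```bash
python3 - <<'E'
from h import *
o=st();t=cams.camera("top");print([tuple(map(float,a)) for a in reds2(t)])
a=cams.camera("wrist");np.save("w9.npy",dict(tcp_pos=o["tcp_pos"],orientation=o["orientation"]))
cv2.imwrite("pics/m2.png",np.hstack([cv2.resize(t[215:325,95:225],(400,338),interpolation=cv2.INTER_CUBIC),a[80:418,120:520]]))
print(proj("wrist",np.array([.548,-.401,.03]),o))
E
```

```text
t 77.83 tcp [ 549.  -254.7  176.1] a 79.6 F [0.5 1.3 0.8] gap -0.4 gf 0.0 j [-30.  13.  76.  -0.  91. -20.]
[(131.9, 238.7, 15.0), (147.9, 241.5, 15.0), (163.8, 244.6, 16.0), (171.0, 243.0, 1.0), (180.5, 247.5, 16.0), (124.1, 269.5, 15.0), (140.0, 272.5, 16.0), (156.1, 276.2, 17.0), (172.8, 278.7, 16.0)]
[344.86873872 370.25646474]
```

View pics/m2.png

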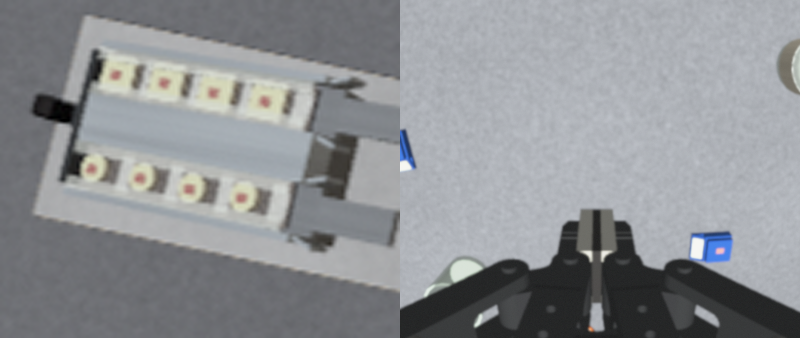

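```bash
python3 - <<'E'
from h import *
a=cv2.imread("pics/scene0.png");b=cv2.resize(a[175:205,210:250],None,fx=10,fy=10,interpolation=cv2.INTER_CUBIC)
t=cv2.imread("pics/top0.png");c=cv2.resize(t[252:282,472:512],None,fx=10,fy=10,interpolation=cv2.INTER_CUBIC)
cv2.imwrite("pics/btn.png",np.hstack([b,c]))
E
```

```text
(no output)
```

View pics/btn.png

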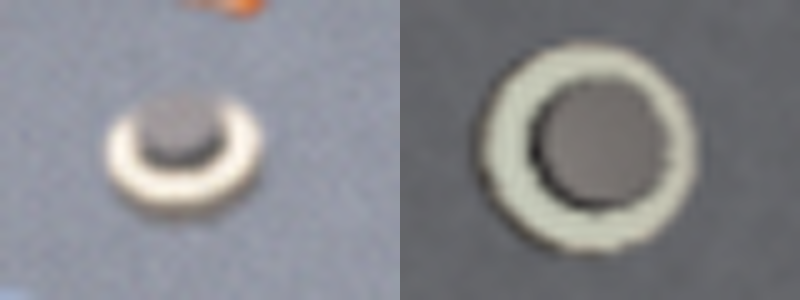

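```bash
python3 - <<'E'
from h import *
X,e=tri(ray("scene",(227.65,186.55)),ray("top",(491.95,265.55)));print(X,e)
print(np.round((X-manip.get_obs()["tcp_pos"])*1e3))
E
```

```text
[ 0.54994912 -0.40418001  0.02452261] 0.003519516737144108
[   1. -152. -152.]
```

>>> play_rows(
  moves=[
    [[0, 0, -50, 0, 0], [0, 0, -50, -20, 0], [0, 1, -50, -40, 0], [0, 0, 0, -40, 0], [0, 0, 0, -30, 0]],
  ],
)

```text
time: 78.55
tcp_pos: [0.5503, -0.3995, 0.0451]
orientation: [-0.001, 0.767, 0.642, 0.0]
ft_force: [0.1, -0.3, -0.4]
finger_gap: 0.001
gripper_force: 0.0
```

>>> play_rows(
  moves=[
    [[0, 0, 0, 0, 0], [0, 0, 0, 0, 0], [0, 0, 0, -3, 0], [0, 0, 0, -3, 0], [0, 0, 0, 0, 0]],
  ],
)

```text
time: 79.18
tcp_pos: [0.5505, -0.4011, 0.0418]
orientation: [0.0, 0.767, 0.642, 0.0]
ft_force: [0.2, -0.2, -0.2]
finger_gap: -0.001
gripper_force: 0.0
```

```bash
python3 -c "
from h import *
st()"
```

```text
t 79.17 tcp [ 550.5 -401.1   41.8] a 79.8 F [ 0.2 -0.2 -0.2] gap -0.1 gf 0.0 j [-41.  27.  73.   0.  80. -31.]
```

>>> play_rows(
  moves=[
    [[0, 0, -2, -3, 0], [0, 0, 0, -3, 0], [0, 0, 0, -2, 0], [0, 0, 0, -2, 0], [0, 0, 0, 0, 0]],
  ],
)

```text
time: 79.8
tcp_pos: [0.5503, -0.403, 0.0312]
orientation: [-0.0, 0.767, 0.642, -0.0]
ft_force: [-0.6, -0.4, 0.3]
finger_gap: -0.006
gripper_force: 0.0
```

>>> play_rows(
  moves=[
    [[0, 0, 0, -2, 0], [0, 0, 0, 0, 0], [0, 0, 0, -1.5, 0], [0, 0, 0, 0, 0], [0, 0, 0, 0, 0]],
  ],
)

```text
time: 80.42
tcp_pos: [0.5505, -0.4032, 0.0281]
orientation: [0.0, 0.767, 0.642, 0.0]
ft_force: [0.1, 0.8, -0.8]
finger_gap: 0.0
gripper_force: 0.0
```

>>> play_rows(
  moves=[
    [[0, 0, 0, -1.5, 0], [0, 0, 0, 0, 0], [0, 0, 0, 0, 0], [0, 0, 0, 0, 0], [0, 0, 0, 0, 0]],
  ],
)

```text
time: 81.05
tcp_pos: [0.5505, -0.4031, 0.0266]
orientation: [0.0, 0.767, 0.642, 0.0]
ft_force: [1.0, 0.8, 1.1]
finger_gap: -0.002
gripper_force: 0.0
```

>>> play_rows(
  moves=[
    [[0, 0, 0, -2, 0], [0, 0, 0, 0, 0], [0, 0, 0, 0, 0], [0, 0, 0, 0, 0], [0, 0, 0, 0, 0]],
  ],
)

```text
time: 81.68
tcp_pos: [0.5505, -0.4032, 0.0246]
orientation: [0.0, 0.767, 0.642, 0.0]
ft_force: [-0.1, 0.7, -0.0]
finger_gap: -0.002
gripper_force: 0.0
```

>>> play_rows(
  moves=[
    [[0, 0, 0, -2, 0], [0, 0, 0, 0, 0], [0, 0, 0, 0, 0], [0, 0, 0, 0, 0], [0, 0, 0, 0, 0]],
  ],
)

```text
time: 82.3
tcp_pos: [0.5505, -0.4031, 0.0226]
orientation: [0.0, 0.767, 0.642, 0.0]
ft_force: [-0.0, 0.9, 0.2]
finger_gap: -0.0
gripper_force: 0.0
```

>>> play_rows(
  moves=[
    [[0, 0, 0, -1.5, 0], [0, 0, 0, 0, 0], [0, 0, 0, 0, 0], [0, 0, 0, 0, 0], [0, 0, 0, 0, 0]],
  ],
)

```text
time: 82.92
tcp_pos: [0.5506, -0.4033, 0.0213]
orientation: [0.0, 0.767, 0.642, 0.0]
ft_force: [0.6, -0.4, 2.0]
finger_gap: 0.005
gripper_force: 0.9
```

>>> play_rows(
  moves=[
    [[0, 0, 0, -2, 0], [0, 0, 0, 0, 0], [0, 0, 0, -1, 0], [0, 0, 0, 0, 0], [0, 0, 0, 0, 0]],
  ],
)

```text
time: 83.55
tcp_pos: [0.5506, -0.4033, 0.0183]
orientation: [0.0, 0.767, 0.642, 0.0]
ft_force: [0.1, -0.0, 4.0]
finger_gap: -0.001
gripper_force: 1.8
```

>>> play_rows(
  moves=[
    [[0, 0, 0, -1.5, 0], [0, 0, 0, 0, 0], [0, 0, 0, 0, 0], [0, 0, 0, 0, 0], [0, 0, 0, 0, 0]],
  ],
)

```text
time: 84.18
tcp_pos: [0.5506, -0.4032, 0.0167]
orientation: [0.0, 0.767, 0.642, 0.0]
ft_force: [0.3, 0.1, 5.0]
finger_gap: -0.0
gripper_force: 2.2
```

>>> play_rows(
  moves=[
    [[0, 0, 0, -1, 0], [0, 0, 0, 0, 0], [0, 0, 0, 0, 0], [0, 0, 0, 0, 0], [0, 0, 0, 0, 0]],
  ],
)

```text
time: 84.8
tcp_pos: [0.5506, -0.4033, 0.0161]
orientation: [0.0, 0.767, 0.642, 0.0]
ft_force: [-0.9, 0.2, 6.3]
finger_gap: 0.001
gripper_force: 3.1
```

>>> play_rows(
  moves=[
    [[0, 0, 0, -1, 0], [0, 0, 0, -1, 0], [0, 0, 0, 0, 0], [0, 0, 0, 0, 0], [0, 0, 0, 0, 0]],
  ],
)

```text
time: 85.42
tcp_pos: [0.5507, -0.4033, 0.016]
orientation: [0.001, 0.767, 0.642, 0.0]
ft_force: [-2.4, 0.9, 12.7]
finger_gap: -0.001
gripper_force: 6.1
```

>>> play_rows(
  moves=[
    [[0, 0, 0, -1, 0], [0, 0, 0, 0, 0], [0, 0, 0, 0, 0], [0, 0, 0, 0, 0], [0, 0, 0, 0, 0]],
  ],
)

```text
time: 86.05
tcp_pos: [0.5507, -0.4033, 0.0159]
orientation: [0.001, 0.767, 0.642, 0.0]
ft_force: [-3.5, 2.8, 14.7]
finger_gap: 0.001
gripper_force: 7.6
```

>>> play_rows(
  moves=[
    [[0, 0, 0, 10, 0], [0, 0, 0, 30, 0], [0, 0, 0, 50, 0], [0, 0, 0, 50, 0], [0, 0, 0, 0, 0]],
  ],
)

```text
time: 86.68
tcp_pos: [0.5522, -0.4046, 0.158]
orientation: [0.005, 0.767, 0.642, 0.001]
ft_force: [0.8, 0.1, -0.6]
finger_gap: 0.001
gripper_force: 0.0
```

>>> play_rows(
  moves=[
    [[0, 0, 0, 0, 0], [0, 0, 0, 0, 0], [0, 0, 0, 0, 0], [0, 0, 0, 0, 0], [0, 0, 0, 0, 0]],
  ],
)

```text
time: 87.3
tcp_pos: [0.5504, -0.4031, 0.1522]
orientation: [-0.0, 0.767, 0.642, -0.0]
ft_force: [-0.4, 0.0, 0.3]
finger_gap: 0.003
gripper_force: 0.0
```

```bash
python3 - <<'E'
from h import *
st();t=cams.camera("top");r=[tuple(map(float,a)) for a in reds2(t)];print(r)
if len(r)>=8: print(manip.close_job())
E
```

```text
t 87.3 tcp [ 550.4 -403.1  152.2] a 79.8 F [-0.4  0.   0.3] gap 0.2 gf 0.0 j [-41.  23.  65.   0.  91. -31.]
[(131.9, 238.7, 15.0), (147.9, 241.5, 15.0), (138.0, 242.0, 1.0), (163.8, 244.6, 16.0), (180.5, 247.5, 16.0), (124.1, 269.5, 15.0), (139.9, 272.5, 15.0), (155.9, 276.2, 16.0), (172.9, 278.8, 15.0)]
the job is handed in; nothing more can be done
None
```

The job is done and handed in at 87 s: I shut the stop plate first, slid the four rectangular blocks into the far tube and the four round ones into the near tube (label ends uphill), then pressed the start button to its end and released it.

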